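# Grease a pillow-block bearing with a push-type grease gun

## Task

Give the pillow-block bearing on the bench its first grease: draw the red push-type grease gun out of its holder, press its coupler squarely onto the bearing's tilted brass nipple until it snaps on, then push the gun fully in against its spring, in line with the nipple. Finish there, still gripping the gun and holding it pushed fully in. Leave the blue needle gun and everything else on the bench where it is.

Things in the scene. Friction and masses are not known exactly. Their poses are not given: they have to be found in the camera images.
- grease_gun: Red push-type grease gun, round, about 0.5 kg, upright in its holder. Origin on its axis at the mouth of the unpressed coupler, +z to the rear. Along z: coupler 0-34 mm (26 mm diameter), tube 34-58 (10), silver knurled front cap 58-80 (40), red barrel 82-150 (32, grip here, any turn about the axis), black end cap 150-160 (31)
- gun_grip (a point): point on the gun's axis in the upper half of the red barrel, 130 mm above the coupler mouth and 30 mm below the rear end, a good place to grip; z as the gun's
- coupler_mouth (a point): centre of the open mouth of the coupler (moves with the coupler; z along the gun's axis to the rear). A lead-in cone narrows from 20 mm to 14 mm diameter over the first 6 mm; four spring jaws sit behind it
- coupler_seat (a point): point on the coupler's axis 12.3 mm inside the mouth, where the centre of the nipple's head lies once the coupler has snapped on; z along the gun's axis to the rear
- coupler (a joint): how far (m) the coupler and its tube are pushed into the barrel: 0 unpressed, 0.018 fully in. Its spring takes about 9 N to start moving and 14.4 N fully in. The jaws snap over the nipple's head before that, at about 5 to 9 N, as the seat point comes within 2 mm of the head's centre
- bearing: Pillow-block bearing (dark blue-grey cast housing, 184 x 54 mm foot, top 107 mm high) with an aluminium shaft stub 150 mm long along its y, bolted to a steel plate 240 x 120 x 12 mm fixed to the bench. Origin at the centre of the plate's underside, x along the plate's length, z up
- nipple_head (a point): centre of the head of the brass grease nipple: head 12 mm diameter, its top 5 mm and its hexagon 15 mm from this point. It lies 34 mm towards the bearing's -x and 120 mm above the bench. z points out along the nipple, which leans 30 degrees from vertical towards the bearing's -x
- gun_holder: Fixed grey holder of the red gun: 96 x 96 x 10 mm foot with an upright tube 51 mm outside diameter, 84 mm high. The gun's front cap rests 10 mm deep in its top and the coupler hangs inside: the gun must be lifted 70 mm straight up to come clear. Origin at the centre of the underside
- needle_gun: Blue gun of the same shape with a thin steel needle instead of a coupler, in a holder like the other; the two may have changed places. Leave it. Origin as the red gun's, at the needle's end
- needle_holder: Holder of the blue gun, like that of the red one. Origin at the centre of the underside
- spray_can: yellow spray can 60 mm diameter, 184 mm high, standing loose; origin at the centre of its underside; leave it
- clevis0: machined steel clevis rod 115 mm long, 22 mm high, lying loose on the black work mat; leave it
- clevis1: another clevis rod; leave it
- clevis2: another clevis rod; leave it
Not all that is in view belongs to the job. What is shaped like the grease_gun but pink or turquoise is not meant.

How it is judged:
By the outcome, as a careful person would: the job done as asked, in the order asked, and still so for the second after the job is handed in, while the arm keeps its last pose, push and grip.
It also fails if it takes over 37 s, if anything falls off the work surface, if the arm or the gripper's body presses on something with over 40 N, if the wrist force passes 120 N, or if a joint passes its speed limit or range.

## Robot

A 6-joint arm with a two-finger parallel gripper is mounted at the origin on the work surface. World frame = base frame: x ahead of the robot, y to its left, z up, the work surface at z = 0. Lengths are in m, angles in rad, forces in N, time in s.
With the tool pointing down it reaches from about 0.3 to 0.775 m from the base axis. Payload 14.6 kg.
Tool frame: the origin (TCP) lies at the very end of the fingers, on their centre line; the grasp point (between the pads) lies 19 mm behind it; y points along the fingers, x is the direction in which the jaws open and shut, and the axes are right-handed (so a half turn about y gives the same grasp; the last joint's range is limited). The gripper opens to 94 mm and grips with 3 to 60 N. Pads are 16 mm wide; open, the fingers measure 119 mm over their backs; the gripper's body (75 mm by 177 mm) begins 78 mm behind the grasp point.
Start: joints at [1.095, 0.3, 1.521, -0, 1.321, -0.067], TCP at [0.219, 0.505, 0.205] pointing down, gripper open.
Joint ranges: [-3.03, 3.03], [-0.79, 2.21], [0.23, 2.52], [-1.04, 4.18], [0, 3.07], [-2.55, 2.55]. Speed limits (rad/s): [2.22, 2.22, 2.57, 3.14, 3.14, 3.14].

## Interface

Orientations are given as [roll, pitch, yaw] about the fixed x, y, z axes, in that order (R = Rz(yaw) Ry(pitch) Rx(roll)).
In Python, from station import get_obs, cams, hand_in gives the robot as it stands. The module is installed in compiled form; this text tells all that it offers.
- The arm moves only by the tool step_arm, never from a script. Its argument "plan" is a list of rows, each an object with "grip": the closure, from -1 (fully open) to 1 (shut), so that 0 is half open; "slide": the shift along the tool's x, y, z in m, a list of three; "spin": the turn about the tool's y in degrees. A call has 1 to 20 rows; each row shifts and turns the commanded pose from where the row before left it, along the tool's axes as they then stand; what a row does not reach is not made up. A row lasts 1/12 s, in which the tool goes at most 41.7 mm and 7.16 degrees, less where a joint would pass 70% of its speed; a pose out of reach is approached as far as the arm can. A call is refused whole if a number of a shift passes 0.0417 or a number of a turn 7.16, either way. A call with a gripper value outside its range is refused whole. The fingers move at their own pace and stop on an object; "force" is the grip in N (left out, the last holds). Time passes only in rows, so rows that do not move let the fingers close. It gives the time, the measured TCP pose, the force and the opening at its end, in the units of the state.
- get_obs(): the state, without advancing time (a new reading comes with each control period).
- cams.camera(name): name is "scene" or "side" or "wrist"; returns the picture (400x640x3 uint8, blue, green, red); there is no depth.
- cams.calibration(name): a dict with "K" (3x3 intrinsics, pixels), "T" (4x4, takes a point from camera to world coordinates). Camera axes: x right, y up, looking along -z (the intrinsics and any distortion apply to the point x, -y, -z); pixel columns grow to the right and rows downward; lengths in m; the calibration is good to about 2 mm. A picture is of the moment at which its call begins: read the wrist's pose just before it. calibration takes no time and is no camera call; for the wrist camera it gives the pose at the moment of the call.
- hand_in(): hands the job in, once; it reports no verdict.
The state is a dict: "time_s": time; "qpos": joint angles; "joint_vel": joint speeds; "tau": joint torques, N m; "ee_pos": TCP position; "eef_rot": TCP orientation; "force": force on the tool from outside, world axes, zero at the start; "moment": the same for the moment, N m; "grip_width": finger opening in m.
Only numpy, scipy, OpenCV 4.12 (cv2) and the standard library are available. Lean on these libraries where they do the work, as an engineer would, in place of code of your own. Each camera call takes 0.05 s, during which the arm holds its last target.

## Working session

There is one attempt and no reset: what is moved stays moved. The work goes in short steps, Python scripts to look and compute and a tool call to move; the robot and the scene stay as the last step left them, time stands still between calls to the robot, and variables do not carry over. Pictures are saved under pics/ and viewed, and the job is handed in when it is done.

Besides the shell and the picture viewer there is one more tool, called after "Request:" by a JSON object that holds its "fn" and its "kwargs". step_arm: Moves the arm, as the interface text tells. Its arguments: {"type":"object","properties":{"plan":{"type":"array","items":{"type":"object","properties":{"grip":{"type":"number"},"slide":{"type":"array","items":{"type":"number"}},"spin":{"type":"number"}}}},"force":{"type":"number"}},"required":["plan"]}

```bash
mkdir -p pics
python3 - <<'E'
from station import get_obs, cams
import cv2
o=get_obs()
for k in o: print(k,o[k])
for n in ("scene","side","wrist"):
    c=cams.calibration(n); print(n,c)
    cv2.imwrite(f"pics/{n}0.png",cams.camera(n))
E
```

```text
time_s 0.0
qpos [ 1.09544321e+00  3.00503240e-01  1.52155376e+00 -3.14546792e-05
  1.32071009e+00 -6.65905136e-02]
joint_vel [-0.00075338 -0.00082312 -0.00191128  0.0002402  -0.00030318 -0.00093577]
tau [-2.25498243e-04 -5.31809199e+01 -3.52744675e+01  7.08105974e-02
  2.44509632e-02 -8.13506813e-05]
ee_pos [0.21849911 0.50445731 0.20488026]
eef_rot [-1.57074858e+00  1.17385972e-03  1.16204156e+00]
force [ 0.40619225 -0.32062864  0.1537731 ]
moment [-0.00709333 -0.00224224  0.02619485]
grip_width 0.09403932428434356
scene {'K': array([[376.3805722 ,   0.        , 326.59089538],
       [  0.        , 376.3805722 , 195.89299721],
       [  0.        ,   0.        ,   1.        ]]), 'T': array([[ 0.60207417, -0.55772685,  0.5713558 ,  1.13635128],
       [ 0.79820066,  0.43796107, -0.41360103, -0.42094473],
       [-0.0195552 ,  0.70507507,  0.70886299,  0.84668173],
       [ 0.        ,  0.        ,  0.        ,  1.        ]])}
side {'K': array([[476.06713637,   0.        , 316.78474749],
       [  0.        , 476.06713637, 190.59834521],
       [  0.        ,   0.        ,   1.        ]]), 'T': array([[-0.99392328,  0.07129792, -0.08386371,  0.43728219],
       [-0.11006058, -0.63135121,  0.76764726,  1.02459927],
       [ 0.00178419,  0.77221257,  0.63536175,  0.98855455],
       [ 0.        ,  0.        ,  0.        ,  1.        ]])}
wrist {'K': array([[293.84475579,   0.        , 320.15971367],
       [  0.        , 293.84475579, 200.42930106],
       [  0.        ,   0.        ,   1.        ]]), 'T': array([[ 0.39709525, -0.88981103, -0.22483704,  0.15344342],
       [ 0.91777651,  0.38465288,  0.09863283,  0.53162631],
       [-0.00128037, -0.24551679,  0.96939149,  0.38452088],
       [ 0.        ,  0.        ,  0.        ,  1.        ]])}
```

View pics/scene0.png

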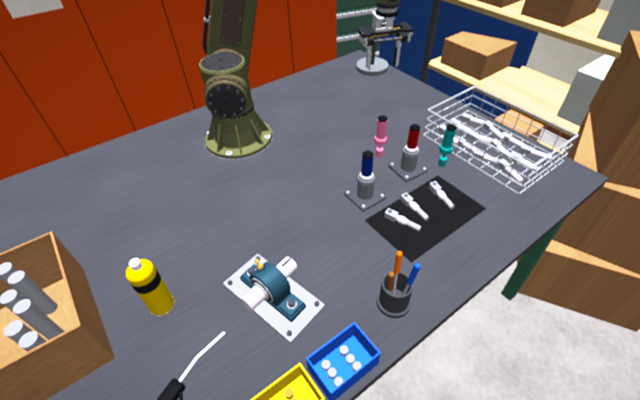

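View pics/side0.png

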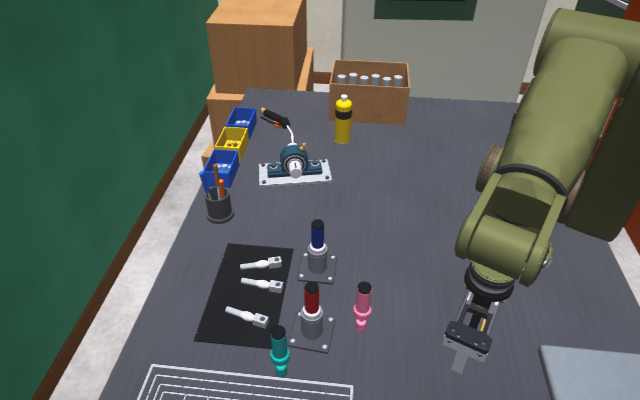

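View pics/wrist0.png

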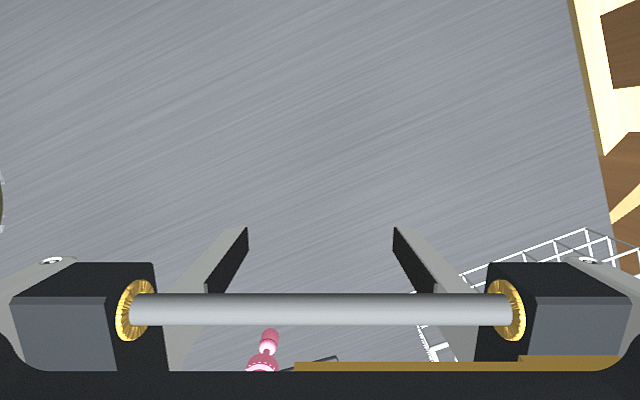

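Run:
```python
import cv2
s=cv2.imread("pics/scene0.png"); d=cv2.imread("pics/side0.png")
def crop(im,x,y,w,h,f,n): cv2.imwrite(n,cv2.resize(im[y:y+h,x:x+w],None,fx=f,fy=f,interpolation=cv2.INTER_CUBIC))
crop(s,335,105,130,100,6,"pics/s_guns.png")
crop(d,240,205,150,150,4,"pics/d_guns.png")
crop(s,215,240,120,100,6,"pics/s_brg.png")
crop(d,250,130,100,65,8,"pics/d_brg.png")
```

```text
(no output)
```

View pics/s_guns.png

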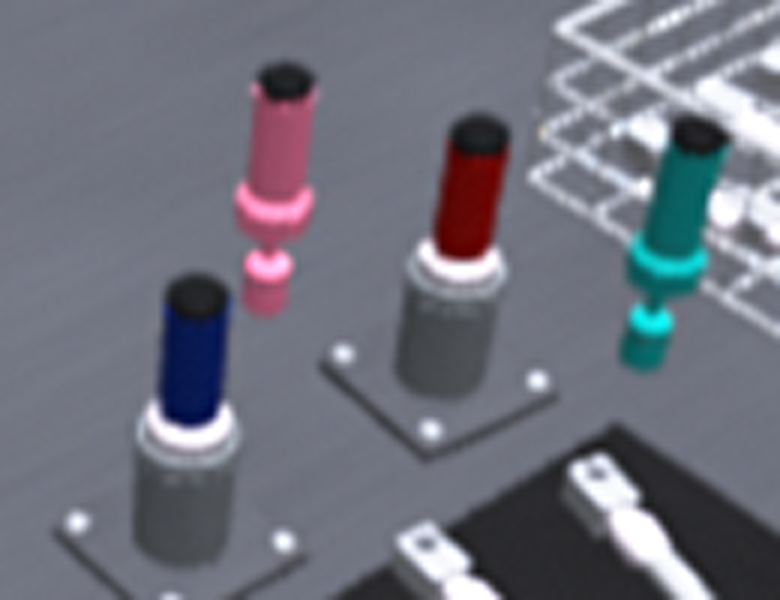

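View pics/d_guns.png

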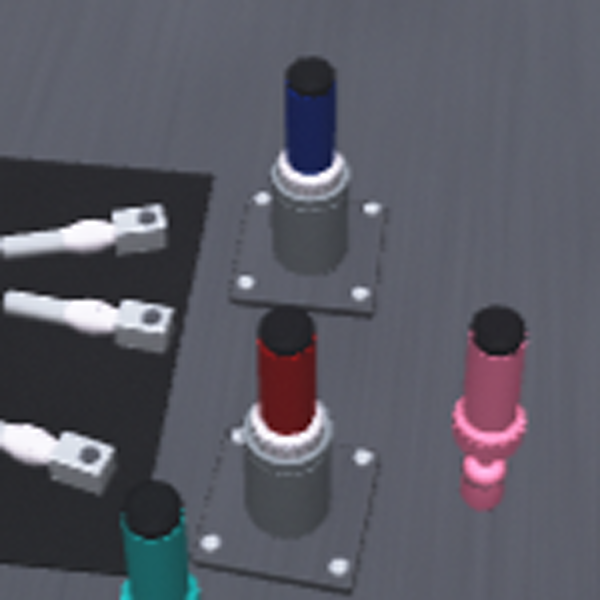

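View pics/s_brg.png

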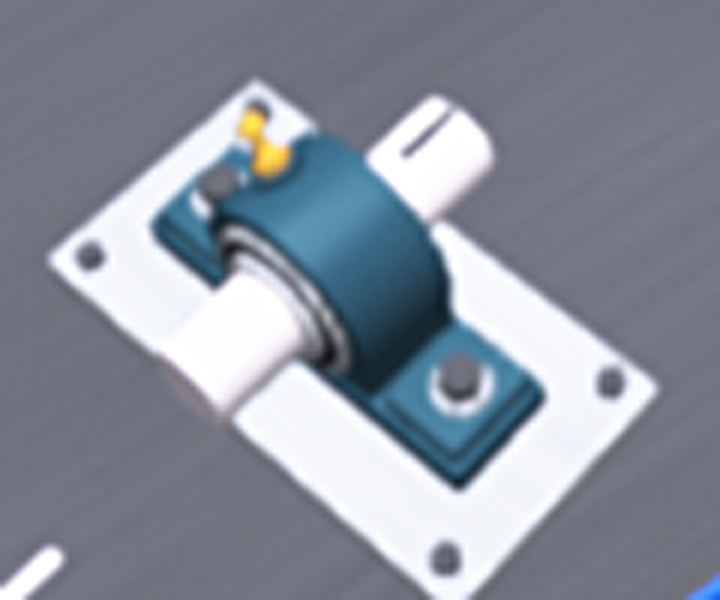

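View pics/d_brg.png

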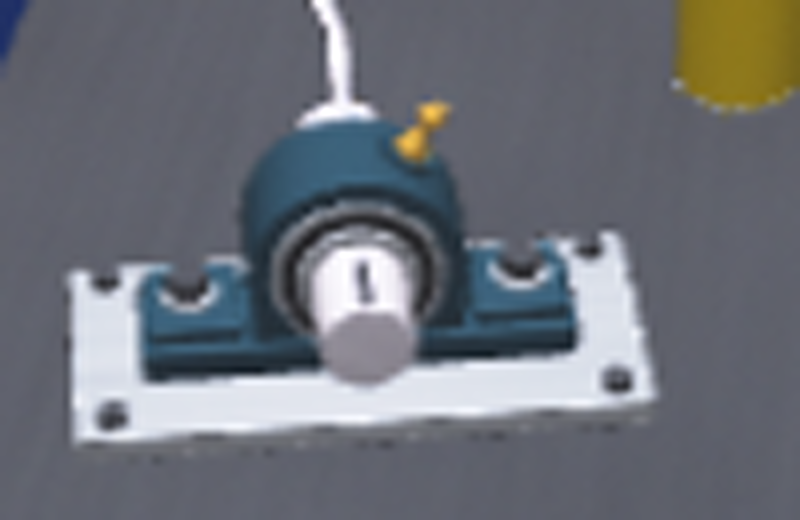

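```bash
cat > h.py <<'E'
import numpy as np, cv2
from station import get_obs, cams
def ray(c,p):
    K,T=c["K"],c["T"]; v=np.linalg.inv(K)@[p[0],p[1],1.]
    d=T[:3,:3]@[v[0],-v[1],-v[2]]; return T[:3,3],d/np.linalg.norm(d)
def plane(c,p,z):
    o,d=ray(c,p); return o+d*(z-o[2])/d[2]
def tri(rs):
    A=np.zeros((3,3));b=np.zeros(3)
    for o,d in rs:
        M=np.eye(3)-np.outer(d,d);A+=M;b+=M@o
    x=np.linalg.solve(A,b); return x,[round(1000*np.linalg.norm((np.eye(3)-np.outer(d,d))@(x-o)),2) for o,d in rs]
def proj(c,X):
    T=c["T"]; v=T[:3,:3].T@(np.asarray(X)-T[:3,3]); p=c["K"]@[v[0],-v[1],-v[2]]; return p[:2]/p[2]
E
python3 - <<'E'
from h import *
S=cams.calibration("scene");D=cams.calibration("side")
f=lambda x,y,f,ox,oy:((x+.5)/f-.5+ox,(y+.5)/f-.5+oy)
sg=lambda x,y:f(x,y,6,335,105); dg=lambda x,y:f(x,y,4,240,205)
sb=lambda x,y:f(x,y,6,215,240); db=lambda x,y:f(x,y,8,250,130)
P=lambda *a:print(*[np.round(q,4) if isinstance(q,np.ndarray) else q for q in a])
P("redtop",plane(S,sg(480,133),.176),plane(D,dg(287,330),.176),*tri([ray(S,sg(480,133)),ray(D,dg(287,330))]))
P("bluetop",plane(S,sg(197,295),.176),plane(D,dg(311,75),.176))
for q in [(255,80),(48,258),(658,388),(455,605)]: P("Sc",plane(S,sb(*q),.012))
for q in [(258,108),(90,255),(612,382),(446,558)]: P("Sb",plane(S,sb(*q),.014))
for q in [(68,272),(75,438),(655,398),(612,235)]: P("Dc",plane(D,db(*q),.012))
for q in [(105,280),(112,415),(618,380),(588,248)]: P("Db",plane(D,db(*q),.014))
P("nip",plane(S,sb(252,125),.12),plane(D,db(434,114),.12),*tri([ray(S,sb(252,125)),ray(D,db(434,114))]))
E
```

```text
redtop [0.5241 0.3609 0.176 ] [0.5201 0.3696 0.176 ] [0.5203 0.366  0.1717] [np.float64(0.21), np.float64(0.21)]
bluetop [0.5331 0.1619 0.176 ] [0.529  0.1698 0.176 ]
Sc [ 0.5217 -0.2155  0.012 ]
Sc [ 0.549  -0.3321  0.012 ]
Sc [ 0.7568 -0.1623  0.012 ]
Sc [ 0.782  -0.2769  0.012 ]
Sb [ 0.5375 -0.2227  0.014 ]
Sb [ 0.5601 -0.3174  0.014 ]
Sb [ 0.7442 -0.1761  0.014 ]
Sb [ 0.7653 -0.2699  0.014 ]
Dc [ 0.7847 -0.2791  0.012 ]
Dc [ 0.7583 -0.1662  0.012 ]
Dc [ 0.5243 -0.2194  0.012 ]
Dc [ 0.5531 -0.3329  0.012 ]
Db [ 0.7669 -0.2724  0.014 ]
Db [ 0.7456 -0.1804  0.014 ]
Db [ 0.5405 -0.2273  0.014 ]
Db [ 0.5623 -0.3193  0.014 ]
nip [ 0.6194 -0.2538  0.12  ] [ 0.6204 -0.2587  0.12  ] [ 0.6203 -0.2545  0.1224] [np.float64(0.64), np.float64(0.64)]
```

Run:
```python
from h import *
S=cams.calibration("scene");D=cams.calibration("side")
f=lambda x,y,f,ox,oy:((x+.5)/f-.5+ox,(y+.5)/f-.5+oy)
sg=lambda x,y:f(x,y,6,335,105); dg=lambda x,y:f(x,y,4,240,205)
for n,a,b in [("pink",(285,80),(497,330)),("turq",(700,135),(154,505)),("red",(480,133),(287,330)),("blue",(197,295),(311,75))]:
    print(n,*tri([ray(S,sg(*a)),ray(D,dg(*b))]))
# holder tube rim front pts + feet bolts (z~.012)
for q in [(343,354),(431,430),(538,380)]: print("Sbolt",plane(S,sg(*q),.012))
for q in [(238,437),(210,542),(338,566),(363,457)]: print("Dbolt",plane(D,dg(*q),.012))
```

```text
pink [0.4062085  0.33935954 0.15525749] [np.float64(0.78), np.float64(0.78)]
turq [0.576737   0.472317   0.15543305] [np.float64(1.0), np.float64(1.0)]
red [0.52034793 0.36596492 0.1716541 ] [np.float64(0.21), np.float64(0.21)]
blue [0.52943779 0.16543961 0.17188087] [np.float64(0.04), np.float64(0.04)]
Sbolt [0.4767725  0.33389501 0.012     ]
Sbolt [0.55278841 0.32675682 0.012     ]
Sbolt [0.56024789 0.40330764 0.012     ]
Dbolt [0.55683477 0.32312128 0.012     ]
Dbolt [0.56291574 0.39768108 0.012     ]
Dbolt [0.48706279 0.4050855  0.012     ]
Dbolt [0.47928963 0.32908213 0.012     ]
```

Request:
{"fn": "step_arm", "kwargs": {"plan": [{"grip": -1,"slide": [0,0,0],"spin": 6.66},{"grip": -1,"slide": [0,0,0],"spin": 6.66},{"grip": -1,"slide": [0,0,0],"spin": 6.66},{"grip": -1,"slide": [0,0,0],"spin": 6.66},{"grip": -1,"slide": [0,0,0],"spin": 6.66},{"grip": -1,"slide": [0,0,0],"spin": 6.66},{"grip": -1,"slide": [0,0,0],"spin": 6.66},{"grip": -1,"slide": [0,0,0],"spin": 6.66},{"grip": -1,"slide": [0,0,0],"spin": 6.66},{"grip": -1,"slide": [0,0,0],"spin": 6.66},{"grip": -1,"slide": [0,0,0],"spin": 0}], "force": 25}}

```text
time_s: 1.07
ee_pos: [0.2186, 0.5046, 0.2052]
eef_rot: [-1.571, 0.0, -0.006]
force: [-0.2, -0.4, 0.3]
grip_width: 0.0942
```

Request:
{"fn": "step_arm", "kwargs": {"plan": [{"grip": -1,"slide": [0.025,0,-0.0115]},{"grip": -1,"slide": [0.025,0,-0.0115]},{"grip": -1,"slide": [0.025,0,-0.0115]},{"grip": -1,"slide": [0.025,0,-0.0115]},{"grip": -1,"slide": [0.025,0,-0.0115]},{"grip": -1,"slide": [0.025,0,-0.0115]},{"grip": -1,"slide": [0.025,0,-0.0115]},{"grip": -1,"slide": [0.025,0,-0.0115]},{"grip": -1,"slide": [0.025,0,-0.0115]},{"grip": -1,"slide": [0.025,0,-0.0115]},{"grip": -1,"slide": [0.025,0,-0.0115]},{"grip": -1,"slide": [0.025,0,-0.0115]},{"grip": -1,"slide": [0,0,0]},{"grip": -1,"slide": [0,0,0]}]}}

```text
schema error: expected keys grip, slide, spin
```

Run:
```python
from h import *
o=get_obs(); print(o["ee_pos"],o["eef_rot"],o["qpos"])
c=cams.calibration("wrist"); im=cams.camera("wrist"); cv2.imwrite("pics/w1.png",im)
print(c["T"].round(4))
print(proj(c,[.520,.366,.176]),proj(c,[.520,.366,.084]))
```

```text
[0.21858258 0.50457145 0.20521158] [-1.57122863e+00  2.03471965e-04 -6.00764398e-03] [ 1.09539507e+00  3.00128267e-01  1.52125686e+00 -1.45372144e-05
  1.32068511e+00  1.10140627e+00]
[[ 1.000e+00  5.500e-03  9.000e-04  2.188e-01]
 [-5.600e-03  9.693e-01  2.457e-01  5.743e-01]
 [ 5.000e-04 -2.457e-01  9.693e-01  3.848e-01]
 [ 0.000e+00  0.000e+00  0.000e+00  1.000e+00]]
[670.80735    373.23971301] [579.45102133 308.83839699]
```

View pics/w1.png

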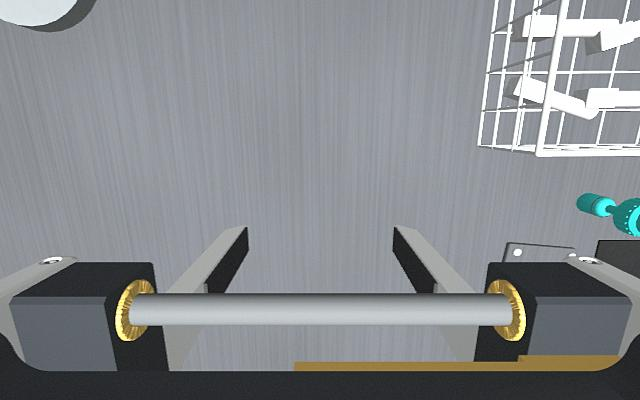

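Request:
{"fn": "step_arm", "kwargs": {"plan": [{"grip": -1,"slide": [0.025,0,-0.0115],"spin": 0},{"grip": -1,"slide": [0.025,0,-0.0115],"spin": 0},{"grip": -1,"slide": [0.025,0,-0.0115],"spin": 0},{"grip": -1,"slide": [0.025,0,-0.0115],"spin": 0},{"grip": -1,"slide": [0.025,0,-0.0115],"spin": 0},{"grip": -1,"slide": [0.025,0,-0.0115],"spin": 0},{"grip": -1,"slide": [0.025,0,-0.0115],"spin": 0},{"grip": -1,"slide": [0.025,0,-0.0115],"spin": 0},{"grip": -1,"slide": [0.025,0,-0.0115],"spin": 0},{"grip": -1,"slide": [0.025,0,-0.0115],"spin": 0},{"grip": -1,"slide": [0.025,0,-0.0115],"spin": 0},{"grip": -1,"slide": [0.025,0,-0.0115],"spin": 0},{"grip": -1,"slide": [0,0,0],"spin": 0},{"grip": -1,"slide": [0,0,0],"spin": 0}]}}

```text
time_s: 2.28
ee_pos: [0.5193, 0.3658, 0.2048]
eef_rot: [-1.571, 0.001, 0.002]
force: [-0.4, 0.4, -0.6]
grip_width: 0.094
```

Run:
```python
from h import *
o=get_obs(); print(o["ee_pos"],o["eef_rot"],o["qpos"])
c=cams.calibration("wrist"); im=cams.camera("wrist"); cv2.imwrite("pics/w1.png",im)
print(c["T"].round(4))
print(proj(c,[.520,.366,.176]),proj(c,[.520,.366,.084]))
```

```text
[0.51925974 0.36579181 0.20476691] [-1.57126410e+00  8.44901488e-04  1.64445792e-03] [5.56030519e-01 4.93977152e-01 1.25435301e+00 4.78075539e-05
 1.39422709e+00 5.54377443e-01]
[[ 1.000e+00 -2.000e-03 -4.000e-04  5.191e-01]
 [ 2.100e-03  9.693e-01  2.457e-01  4.355e-01]
 [-1.000e-04 -2.457e-01  9.693e-01  3.843e-01]
 [ 0.000e+00  0.000e+00  0.000e+00  1.000e+00]]
[321.20868738 222.12348654] [320.91574888 194.28853195]
```

View pics/w1.png

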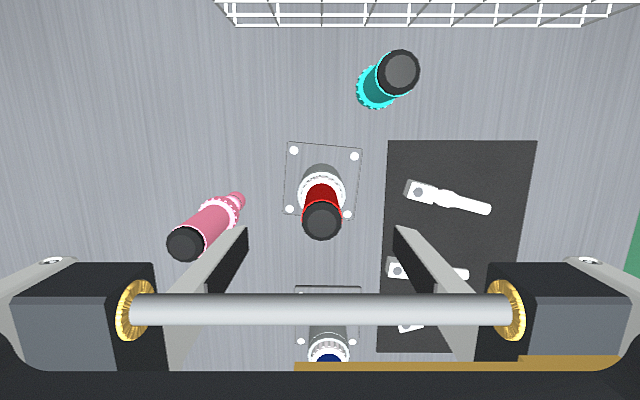

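Request:
{"fn": "step_arm", "kwargs": {"plan": [{"grip": -1,"slide": [0.001,0.02,0],"spin": 0},{"grip": -1,"slide": [0,0.02,0],"spin": 0},{"grip": -1,"slide": [0,0.02,0],"spin": 0},{"grip": -1,"slide": [0,0.018,0],"spin": 0},{"grip": -1,"slide": [0,0,0],"spin": 0},{"grip": 1,"slide": [0,0,0],"spin": 0},{"grip": 1,"slide": [0,0,0],"spin": 0},{"grip": 1,"slide": [0,0,0],"spin": 0},{"grip": 1,"slide": [0,0,0],"spin": 0},{"grip": 1,"slide": [0,0,0],"spin": 0},{"grip": 1,"slide": [0,0,0],"spin": 0}], "force": 25}}

```text
time_s: 3.25
ee_pos: [0.5197, 0.3666, 0.1279]
eef_rot: [-1.57, -0.001, -0.0]
force: [-0.5, -0.2, 0.0]
grip_width: 0.0574
```

Request:
{"fn": "step_arm", "kwargs": {"plan": [{"grip": 1,"slide": [0,0,0],"spin": 0},{"grip": 1,"slide": [0,0,0],"spin": 0},{"grip": 1,"slide": [0,0,0],"spin": 0},{"grip": 1,"slide": [0,0,0],"spin": 0},{"grip": 1,"slide": [0,0,0],"spin": 0}], "force": 25}}

```text
time_s: 3.67
ee_pos: [0.5196, 0.3665, 0.1274]
eef_rot: [-1.571, -0.0, -0.0]
force: [0.3, -0.4, -0.5]
grip_width: 0.0315
```

Request:
{"fn": "step_arm", "kwargs": {"plan": [{"grip": 1,"slide": [0,0,0],"spin": 0},{"grip": 1,"slide": [0,-0.01,0],"spin": 0},{"grip": 1,"slide": [0,-0.015,0],"spin": 0},{"grip": 1,"slide": [0,-0.015,0],"spin": 0},{"grip": 1,"slide": [0,-0.012,0],"spin": 0},{"grip": 1,"slide": [0,-0.005,0],"spin": 0},{"grip": 1,"slide": [0,0,0],"spin": 0}], "force": 25}}

```text
time_s: 4.25
ee_pos: [0.5198, 0.3668, 0.1857]
eef_rot: [-1.57, -0.001, -0.0]
force: [0.5, 0.9, -5.4]
grip_width: 0.0317
```

Run:
```python
from h import *
o=get_obs(); print(o["ee_pos"],o["force"],o["grip_width"])
s=cams.camera("scene"); d=cams.camera("side")
z=lambda im,x,y,w,h,f:cv2.resize(im[y:y+h,x:x+w],None,fx=f,fy=f,interpolation=cv2.INTER_CUBIC)
cv2.imwrite("pics/lift.png",np.hstack([z(s,350,70,100,130,4),z(d,260,200,100,130,4)]))
```

```text
[0.51983101 0.36675842 0.18570602] [ 0.51307651  0.93902156 -5.44523797] 0.03174924942657491
```

View pics/lift.png

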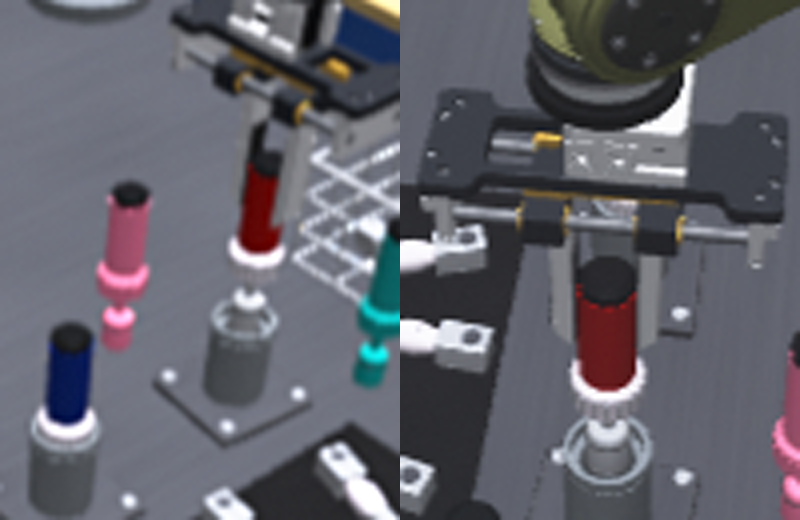

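Request:
{"fn": "step_arm", "kwargs": {"plan": [{"grip": 1,"slide": [0,0,0],"spin": 0},{"grip": 1,"slide": [0,0,-0.007],"spin": 0},{"grip": 1,"slide": [0,0,-0.007],"spin": 0},{"grip": 1,"slide": [0,0,-0.007],"spin": 0},{"grip": 1,"slide": [0,0,-0.007],"spin": 0},{"grip": 1,"slide": [0,0,0],"spin": 0}], "force": 15}}

```text
time_s: 4.85
ee_pos: [0.5198, 0.3372, 0.1846]
eef_rot: [-1.571, -0.0, -0.001]
force: [0.4, 1.3, -5.0]
grip_width: 0.0312
```

Run:
```python
from h import *
o=get_obs(); print(o["ee_pos"],o["force"],o["moment"],o["grip_width"])
s=cams.camera("scene"); d=cams.camera("side")
z=lambda im,x,y,w,h,f:cv2.resize(im[y:y+h,x:x+w],None,fx=f,fy=f,interpolation=cv2.INTER_CUBIC)
cv2.imwrite("pics/piv1.png",np.hstack([z(s,350,70,100,130,4),z(d,260,200,100,130,4)]))
```

```text
[0.51976286 0.33718295 0.18461182] [ 0.41374921  1.27750475 -5.03954619] [ 0.1664043  -0.03490127 -0.03155871] 0.031159115734260234
```

View pics/piv1.png

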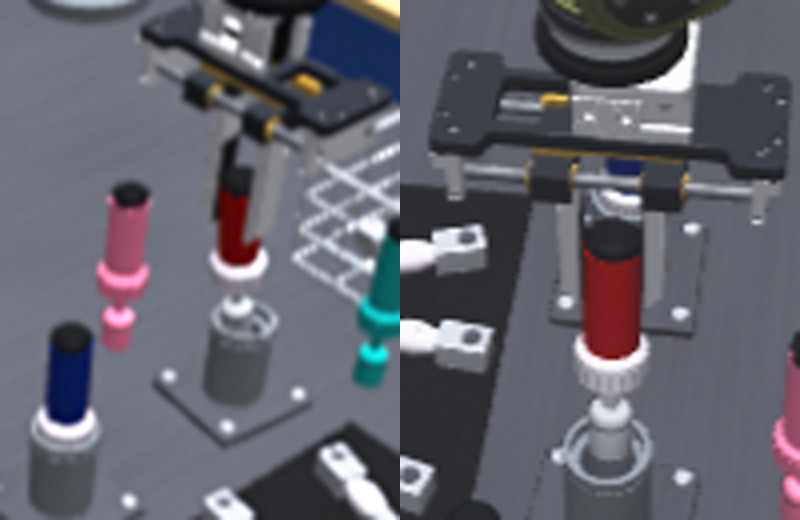

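Request:
{"fn": "step_arm", "kwargs": {"plan": [{"grip": 1,"slide": [0,0.001,-0.007],"spin": 0},{"grip": 1,"slide": [0,0.001,-0.007],"spin": 0},{"grip": 1,"slide": [0,0.001,-0.007],"spin": 0},{"grip": 1,"slide": [0,0.002,-0.007],"spin": 0},{"grip": 1,"slide": [0,0.002,-0.007],"spin": 0},{"grip": 1,"slide": [0,0.002,-0.006],"spin": 0},{"grip": 1,"slide": [0,0,0],"spin": 0},{"grip": 1,"slide": [0,0,0],"spin": 0}], "force": 15}}

```text
time_s: 5.62
ee_pos: [0.5196, 0.2972, 0.1754]
eef_rot: [-1.571, 0.0, -0.001]
force: [1.0, 0.8, -3.4]
grip_width: 0.0316
```

Run:
```python
from h import *
o=get_obs(); print(o["ee_pos"],o["force"],o["moment"],o["grip_width"])
s=cams.camera("scene"); d=cams.camera("side")
cv2.imwrite("pics/s_p2.png",s);cv2.imwrite("pics/d_p2.png",d)
z=lambda im,x,y,w,h,f:cv2.resize(im[y:y+h,x:x+w],None,fx=f,fy=f,interpolation=cv2.INTER_CUBIC)
cv2.imwrite("pics/piv2.png",np.hstack([z(s,350,70,100,130,4),z(d,260,200,100,130,4)]))
```

```text
[0.51957456 0.29715821 0.17536596] [ 0.96495888  0.77470549 -3.4472828 ] [ 0.10441586 -0.08258066 -0.0294061 ] 0.031637303098484046
```

View pics/piv2.png

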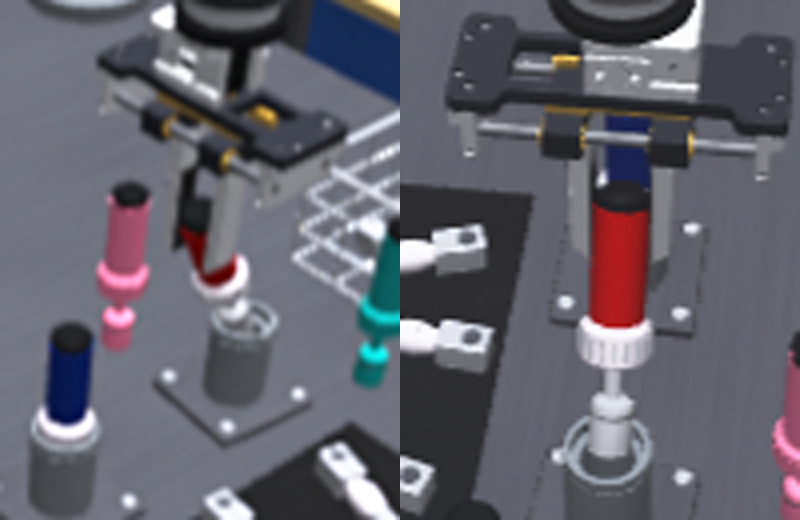

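Request:
{"fn": "step_arm", "kwargs": {"plan": [{"grip": 1,"slide": [0,0,0],"spin": 0},{"grip": 1,"slide": [0,0,0],"spin": 0},{"grip": 1,"slide": [0,-0.01,-0.006],"spin": 0},{"grip": 1,"slide": [0,-0.01,-0.006],"spin": 0},{"grip": 1,"slide": [0,-0.02,0],"spin": 0},{"grip": 1,"slide": [0,-0.03,0],"spin": 0},{"grip": 1,"slide": [0,-0.03,0],"spin": 0},{"grip": 1,"slide": [0,-0.03,0],"spin": 0},{"grip": 1,"slide": [0,-0.015,0],"spin": 0},{"grip": 1,"slide": [0,0,-0.02],"spin": 0},{"grip": 1,"slide": [0,0,-0.035],"spin": 0},{"grip": 1,"slide": [0,0,-0.035],"spin": 0},{"grip": 1,"slide": [0,0,-0.035],"spin": 0},{"grip": 1,"slide": [0,0,-0.035],"spin": 0},{"grip": 1,"slide": [0,0,-0.035],"spin": 0},{"grip": 1,"slide": [0,0,-0.035],"spin": 0},{"grip": 1,"slide": [0,0,-0.035],"spin": 0},{"grip": 1,"slide": [0,0,-0.02],"spin": 0},{"grip": 1,"slide": [0,0,0],"spin": 0}], "force": 60}}

```text
time_s: 7.3
ee_pos: [0.5189, -0.0035, 0.3217]
eef_rot: [-1.572, -0.001, -0.004]
force: [-0.1, 0.3, -4.7]
grip_width: 0.0304
```

Now the spin by 77° while moving on (translation first, then spin).

Request:
{"fn": "step_arm", "kwargs": {"plan": [{"grip": 1,"slide": [0,0,-0.02],"spin": 0},{"grip": 1,"slide": [0.002,0,-0.035],"spin": 0},{"grip": 1,"slide": [0.002,0,-0.035],"spin": 0},{"grip": 1,"slide": [0.002,0,-0.035],"spin": 0},{"grip": 1,"slide": [0.002,0,-0.035],"spin": 0},{"grip": 1,"slide": [0.002,0,-0.035],"spin": 0},{"grip": 1,"slide": [0.001,0,-0.035],"spin": 0},{"grip": 1,"slide": [0,0,-0.035],"spin": 0},{"grip": 1,"slide": [0,0,0],"spin": 7},{"grip": 1,"slide": [0,0,0],"spin": 7},{"grip": 1,"slide": [0,0,0],"spin": 7},{"grip": 1,"slide": [0,0,0],"spin": 7},{"grip": 1,"slide": [0,0,0],"spin": 7},{"grip": 1,"slide": [0,0,0],"spin": 7},{"grip": 1,"slide": [0,0,0],"spin": 7},{"grip": 1,"slide": [0,0,0],"spin": 7},{"grip": 1,"slide": [0,0,0],"spin": 7},{"grip": 1,"slide": [0,0,0],"spin": 7}], "force": 60}}

```text
time_s: 8.8
ee_pos: [0.53, -0.2643, 0.3215]
eef_rot: [-1.571, -0.001, -1.228]
force: [-0.3, -0.2, -4.7]
grip_width: 0.0305
```

Request:
{"fn": "step_arm", "kwargs": {"plan": [{"grip": 1,"slide": [0,0,0],"spin": 6.8},{"grip": 1,"slide": [0,0,0],"spin": 0},{"grip": 1,"slide": [0,0,0],"spin": 0}], "force": 60}}

```text
time_s: 9.05
ee_pos: [0.5302, -0.2643, 0.3212]
eef_rot: [-1.57, -0.0, -1.337]
force: [-0.3, 0.8, -5.1]
grip_width: 0.0311
```

Run:
```python
from h import *
o=get_obs(); print(o["ee_pos"],o["eef_rot"],o["qpos"],o["force"],o["grip_width"])
c=cams.calibration("wrist"); im=cams.camera("wrist"); cv2.imwrite("pics/w3.png",im)
np.save("w3.npy",c["T"])
s=cams.camera("scene"); d=cams.camera("side")
cv2.imwrite("pics/s3.png",s);cv2.imwrite("pics/d3.png",d)
print(proj(c,[.62,-.256,.12]))
z=lambda im,x,y,w,h,f:cv2.resize(im[y:y+h,x:x+w],None,fx=f,fy=f,interpolation=cv2.INTER_CUBIC)
for n,c in(("scene",0),("side",0)): print(proj(cams.calibration(n),[.53,-.27,.32]))
```

```text
[ 0.53015001 -0.26432722  0.32121768] [-1.57049096e+00 -4.82020548e-04 -1.33689921e+00] [-5.24277293e-01  3.43022949e-01  1.20084110e+00 -1.40073496e-04
  1.59717545e+00  8.12618110e-01] [-0.32862012  0.82884128 -5.09987277] 0.03112957547907946
[329.24981169 110.66976215]
[213.85987259 180.04508708]
[333.18510583  87.90115194]
```

View pics/w3.png

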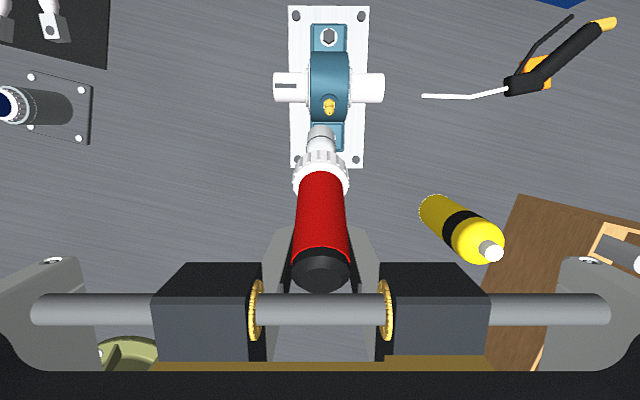

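View pics/s3.png

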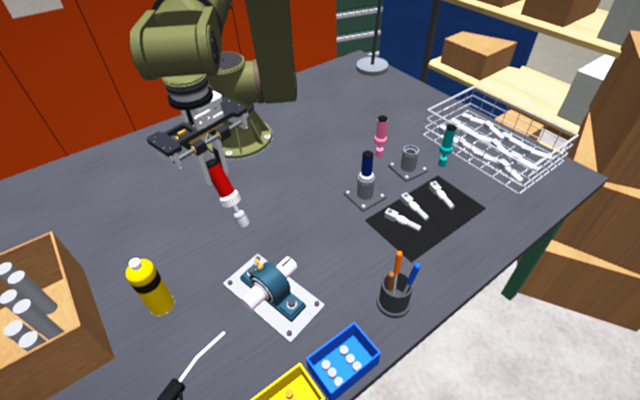

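View pics/d3.png

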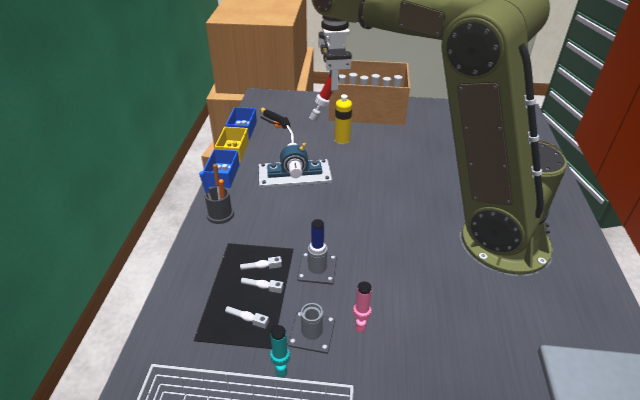

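Run:
```python
import cv2,numpy as np
im=cv2.imread("pics/w3.png")
z=lambda im,x,y,w,h,f:cv2.resize(im[y:y+h,x:x+w],None,fx=f,fy=f,interpolation=cv2.INTER_CUBIC)
cv2.imwrite("pics/w3z.png",z(im,275,0,110,180,4)[:600])
cv2.imwrite("pics/w3g.png",z(im,280,85,80,80,8)[:600])
s=cv2.imread("pics/s3.png");d=cv2.imread("pics/d3.png")
cv2.imwrite("pics/sd3.png",np.hstack([z(s,190,150,65,85,6),z(d,300,60,65,85,6)]))
```

```text
(no output)
```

View pics/w3z.png

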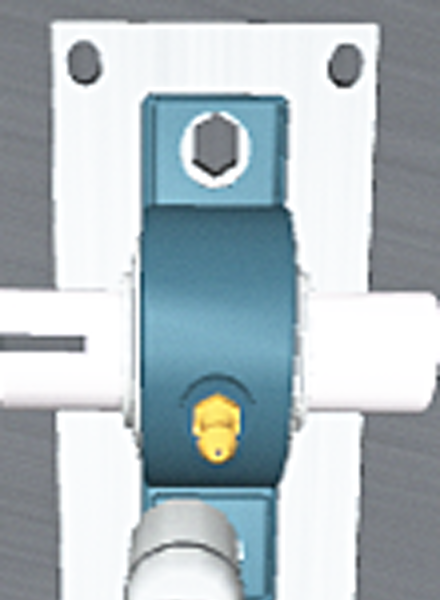

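View pics/w3g.png

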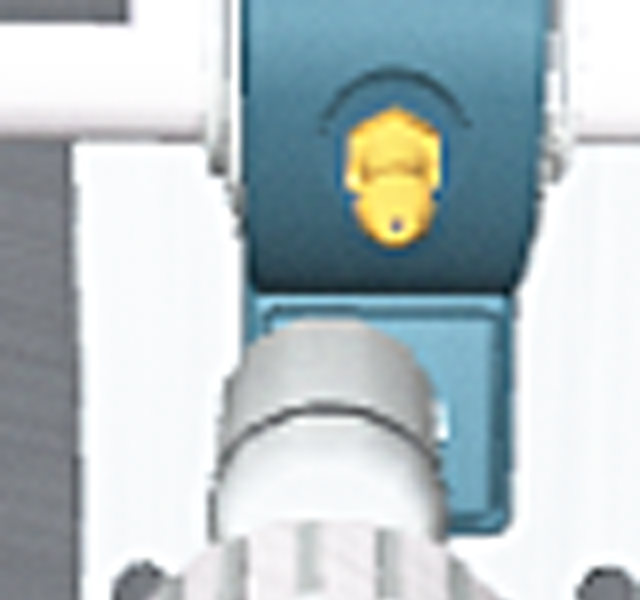

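View pics/sd3.png

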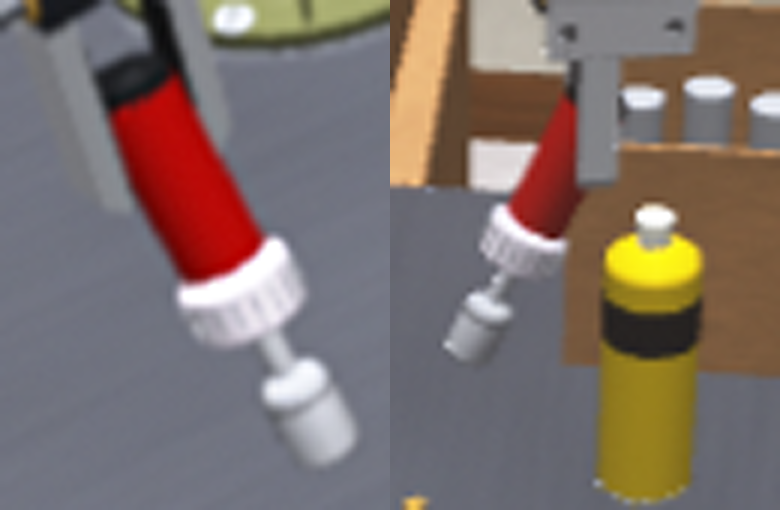

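Run:
```python
from h import *
S=cams.calibration("scene");D=cams.calibration("side");W=dict(cams.calibration("wrist"));print(np.abs(W["T"]-np.load("w3.npy")).max())
o=get_obs(); tcp=o["ee_pos"]; from scipy.spatial.transform import Rotation as R
Rm=R.from_euler("xyz",o["eef_rot"]).as_matrix()
f=lambda x,y,f,ox,oy:((x+.5)/f-.5+ox,(y+.5)/f-.5+oy)
g=tcp-.019*Rm[:,1]
print("grasp",g)
def pl(c,p):
    q,d=ray(c,p); n=Rm[:,0]; t=n@(g-q)/(n@d); return q+t*d
def show(n,pts):
    for k,X in pts: 
        v=Rm.T@(X-g); print(n,k,"world",X.round(4),"tool(y,z)mm",(v[1:]*1000).round(1),"dist",round(1000*np.linalg.norm(v),1))
    for i in range(len(pts)-1):
        v=Rm.T@(pts[i+1][1]-pts[i][1]); print(" len",1000*np.linalg.norm(v),"tilt",np.degrees(np.arctan2(v[2],v[1])))
    v=Rm.T@(pts[-1][1]-pts[0][1]); print(" full",1000*np.linalg.norm(v),"tilt",np.degrees(np.arctan2(v[2],v[1])))
sc=lambda x,y:pl(S,f(x,y,6,190,150)); dc=lambda x,y:pl(D,f(x-390,y,6,300,60))
show("S",[("rear",sc(137,70)),("cap80",sc(225,265)),("c34",sc(293,383)),("mouth",sc(324,447))])
show("D",[("cap80",dc(540,215)),("c34",dc(490,300)),("mouth",dc(466,350))])
wz=lambda x,y,z:plane(W,f(x,y,4,275,0),z)
b=[wz(85,63,.014),wz(346,65,.014)]; print(b, "bearing yaw",np.degrees(np.arctan2(*(b[1]-b[0])[:2]*[1,1])))
print("nip W",plane(W,f(395,213,8,280,85),.12))
print("nip tri3",tri([ray(W,f(395,213,8,280,85)),ray(S,f(252,125,6,215,240)),ray(D,f(434,114,8,250,130))]))
```

```text
0.0006496936270466436
grasp [ 0.53024706 -0.26438797  0.33975704]
S rear world [ 0.5359 -0.263   0.371 ] tool(y,z)mm [-31.2   5.8] dist 31.7
S cap80 world [ 0.5551 -0.2585  0.2924] tool(y,z)mm [47.4 25.5] dist 53.8
S c34 world [ 0.5777 -0.2531  0.2468] tool(y,z)mm [92.9 48.8] dist 105.0
S mouth world [ 0.5866 -0.251   0.2181] tool(y,z)mm [121.6  57.9] dist 134.7
 len 81.00994117424099 tilt 14.096967154377067
 len 51.16237951601121 tilt 27.019835157296686
 len 30.108595213242815 tilt 17.71897598038258
 full 161.47723274672606 tilt 18.837121708226814
D cap80 world [ 0.5545 -0.2586  0.2995] tool(y,z)mm [40.2 25. ] dist 47.4
D c34 world [ 0.5791 -0.2528  0.2528] tool(y,z)mm [87.  50.2] dist 100.4
D mouth world [ 0.5912 -0.2499  0.2243] tool(y,z)mm [115.5  62.6] dist 131.4
 len 53.079089252918884 tilt 28.355776662414947
 len 31.123007223374383 tilt 23.614558111802058
 full 84.13493624260678 tilt 26.60364355673155
[array([ 0.74506759, -0.17804491,  0.014     ]), array([ 0.76671549, -0.27172851,  0.014     ])] bearing yaw 166.98877113324602
nip W [ 0.61933683 -0.25582599  0.12      ]
nip tri3 (array([ 0.61990452, -0.25507847,  0.1220117 ]), [np.float64(0.98), np.float64(1.17), np.float64(0.36)])
```

Run:
```python
from h import *
im=cv2.imread("pics/w3.png")
cv2.imwrite("pics/w3r.png",cv2.resize(im[150:310,275:375],None,fx=5,fy=3.7,interpolation=cv2.INTER_CUBIC))
from scipy.spatial.transform import Rotation as R
o=get_obs(); Rm=R.from_euler("xyz",o["eef_rot"]).as_matrix(); g=o["ee_pos"]-.019*Rm[:,1]
W=dict(cams.calibration("wrist")); W["T"]=np.load("w3.npy")
for off in (0,4):
 for th in (24,26,28,30,32):
  t=np.radians(th); a=Rm@[0,-np.cos(t),-np.sin(t)]; n=Rm@[0,-np.sin(t),np.cos(t)]
  m=g-(.130+off/1000)*a
  r=lambda z,rad:proj(W,m+z*a+rad*n)[1].round(1)
  print(off,th,"mouth rim",r(0,.013),"cap58 rim",r(.058,.02),"cap80",r(.08,.02),"red/black front",r(.15,.016),"end far",r(.16,.0155),"end near",r(.16,-.0155))
```

```text
0 24 mouth rim 132.6 cap58 rim 158.0 cap80 174.3 red/black front 257.2 end far 274.0 end near 310.2
0 26 mouth rim 128.2 cap58 rim 155.5 cap80 172.7 red/black front 259.0 end far 276.3 end near 310.3
0 28 mouth rim 123.8 cap58 rim 153.1 cap80 171.2 red/black front 260.7 end far 278.6 end near 310.3
0 30 mouth rim 119.3 cap58 rim 150.7 cap80 169.7 red/black front 262.5 end far 280.7 end near 310.3
0 32 mouth rim 114.9 cap58 rim 148.4 cap80 168.3 red/black front 264.2 end far 282.9 end near 310.2
4 24 mouth rim 130.7 cap58 rim 155.3 cap80 171.1 red/black front 251.2 end far 267.3 end near 303.6
4 26 mouth rim 126.2 cap58 rim 152.7 cap80 169.4 red/black front 252.8 end far 269.4 end near 303.6
4 28 mouth rim 121.7 cap58 rim 150.1 cap80 167.7 red/black front 254.3 end far 271.4 end near 303.6
4 30 mouth rim 117.1 cap58 rim 147.5 cap80 166.0 red/black front 255.9 end far 273.4 end near 303.5
4 32 mouth rim 112.5 cap58 rim 145.0 cap80 164.5 red/black front 257.4 end far 275.4 end near 303.3
```

View pics/w3r.png

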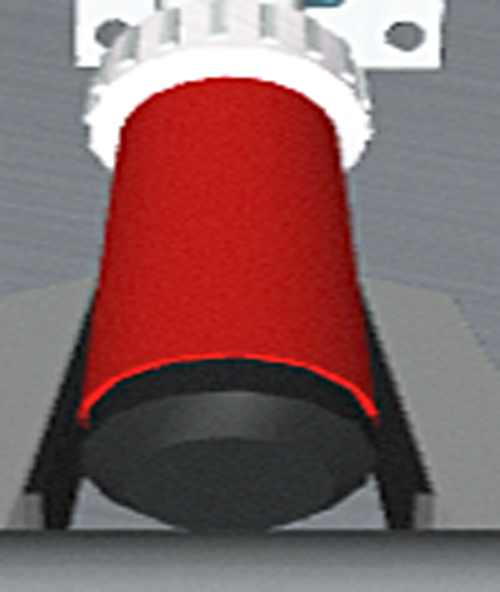

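Run:
```python
from h import *
from scipy.optimize import least_squares
from scipy.spatial.transform import Rotation as R
o=get_obs(); Rm=R.from_euler("xyz",o["eef_rot"]).as_matrix(); g=o["ee_pos"]-.019*Rm[:,1]
W=dict(cams.calibration("wrist")); W["T"]=np.load("w3.npy")
S=cams.calibration("scene");D=cams.calibration("side")
f=lambda x,y,f,ox,oy:np.array(((x+.5)/f-.5+ox,(y+.5)/f-.5+oy))
F=[(0,.013,125),(.058,.02,150.6),(.08,.02,162.),(.15,.016,247.3),(.16,.0155,255)]
def geo(p):
    t=p[0]; a=Rm@[0,-np.cos(t),-np.sin(t)]; n=Rm@[0,-np.sin(t),np.cos(t)]
    return a,n,g-p[1]*a+p[2]*n
def res(p,full=0):
    a,n,m=geo(p)
    r=[proj(W,m+z*a+rad*n)[1]-row for z,rad,row in F]
    if full:
        for z,q in [(.08,(225,265)),(.034,(293,383)),(0,(324,447))]: r+=list(proj(S,m+z*a)-f(*q,6,190,150))
        for z,q in [(.08,(150,215)),(.034,(100,300)),(0,(76,350))]: r+=list(proj(D,m+z*a)-f(*q,6,300,60))
    return np.array(r)
for full in (0,1):
    s=least_squares(res,[.5,.13,0],kwargs={"full":full}); print(full,np.degrees(s.x[0]),s.x[1:],s.fun.round(1))
r2=lambda q:res([q[0],q[1],0],1); s=least_squares(r2,[.5,.13]);print("p=0",np.degrees(s.x[0]),s.x[1:],s.fun.round(1))
```

```text
0 25.187869932226555 [0.13995429 0.00048553] [-0.3 -1.4  2.8 -4.5  3.3]
1 23.742210687603627 [0.13369147 0.00626321] [ 0.  -2.2  1.7 -4.4  4.   0.5  0.1 -1.3 -1.9  0.3 -0.2 -0.8  1.9  1.4
  0.4  1.   1.2]
p=0 25.566972828179058 [0.13973543] [-0.6 -1.2  3.2 -3.3  4.6  0.7  2.2 -0.8  0.1  1.1  1.8 -0.3  4.1  1.5
  2.3  0.8  2.9]
```

Request:
{"fn": "step_arm", "kwargs": {"plan": [{"grip": 1,"slide": [0.006,0.02,0.011],"spin": 0.4},{"grip": 1,"slide": [0.005,0.025,0.01],"spin": 0},{"grip": 1,"slide": [0,0.025,0],"spin": 0},{"grip": 1,"slide": [0,0.015,0],"spin": 0},{"grip": 1,"slide": [0,0,0],"spin": 0},{"grip": 1,"slide": [0,0,0],"spin": 0}], "force": 60}}

```text
time_s: 9.7
ee_pos: [0.5532, -0.2704, 0.2356]
eef_rot: [-1.571, 0.0, -1.346]
force: [-0.1, 0.5, -4.0]
grip_width: 0.031
```

```bash
cat > look.py <<'E'
import sys
from h import *
n=sys.argv[1]
o=get_obs(); print(o["time_s"],o["ee_pos"].round(4) if hasattr(o["ee_pos"],"round") else o["ee_pos"],o["eef_rot"],o["force"],o["moment"],o["grip_width"])
c=cams.calibration("wrist"); np.save(n+".npy",c["T"]); w=cams.camera("wrist"); s=cams.camera("scene"); d=cams.camera("side")
for k,i in zip("wsd",(w,s,d)): cv2.imwrite(f"pics/{k}_{n}.png",i)
z=lambda im,x,y,w,h,f:cv2.resize(im[y:y+h,x:x+w],None,fx=f,fy=f,interpolation=cv2.INTER_CUBIC)
cv2.imwrite(f"pics/{n}.png",np.hstack([z(s,210,190,65,95,6),z(d,285,85,65,95,6)]))
cv2.imwrite(f"pics/{n}w.png",z(w,270,90,100,140,4))
E
python3 look.py a4
```

```text
9.7 [ 0.5532 -0.2704  0.2356] [-1.57137764e+00  4.97642691e-04 -1.34639744e+00] [-0.09980741  0.50676328 -3.96171542] [-0.08673104  0.25016788 -0.00970901] 0.0309511903630231
```

View pics/a4.png

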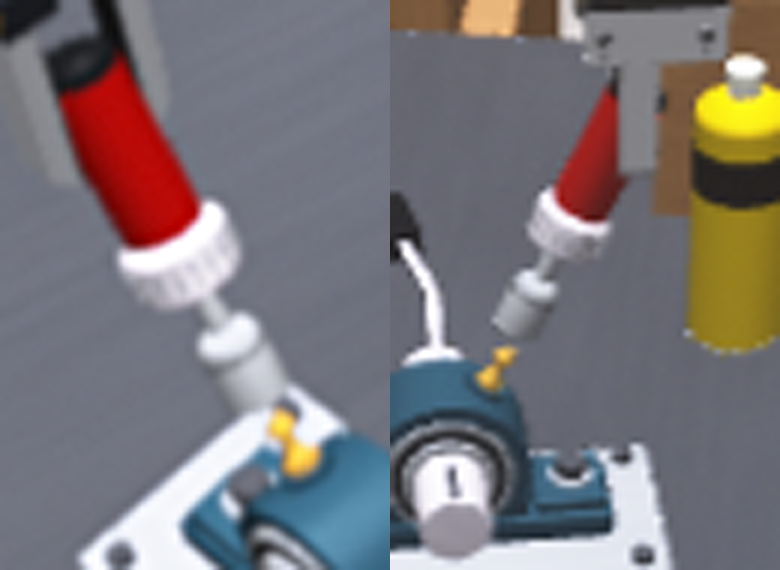

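View pics/a4w.png

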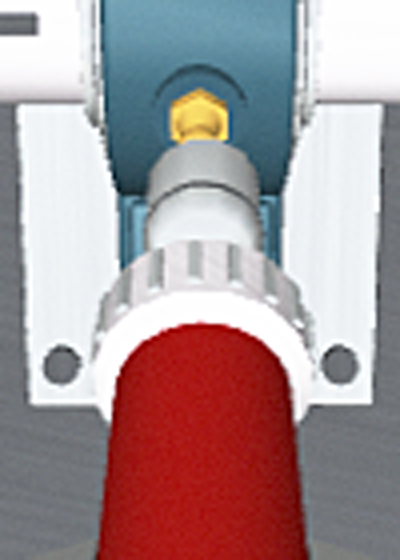

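```bash
cat > meas.py <<'E'
from h import *
from scipy.spatial.transform import Rotation as R
f=lambda x,y,f,ox,oy:np.array(((x+.5)/f-.5+ox,(y+.5)/f-.5+oy))
S=cams.calibration("scene");D=cams.calibration("side")
def setup(o=None):
    o=o or get_obs(); Rm=R.from_euler("xyz",o["eef_rot"]).as_matrix(); return Rm,np.array(o["ee_pos"])-.019*Rm[:,1]
def pl(c,p,Rm,g):
    q,d=ray(c,p); n=Rm[:,0]; t=n@(g-q)/(n@d); return (Rm.T@(q+t*d-g))[1:]*1000
sc=lambda x,y:f(x,y,6,210,190); dc=lambda x,y:f(x-390,y,6,285,85)
E
python3 - <<'E'
from meas import *
Rm,g=setup(); print("g",g, "spec head in tool yz", (Rm.T@(np.array([.6197,-.2555,.12])-g)*1000).round(1))
for n,c,pts in [("S",S,dict(cap80=sc(165,232),sh34=sc(227,333),mouth=sc(256,398),head=sc(280,424),hex=sc(301,459))),("D",D,dict(cap80=dc(577,205),sh34=dc(534,287),mouth=dc(513,330),head=dc(504,356),hex=dc(490,381)))]:
    P={k:pl(c,v,Rm,g) for k,v in pts.items()}
    for k in P: print(n,k,P[k].round(1))
    an=lambda a,b:np.degrees(np.arctan2(*(P[b]-P[a])[::-1])).round(1)
    print(" gun tilt",an("cap80","mouth"),"nipple tilt",an("head","hex"),"mouth-head",(P["head"]-P["mouth"]).round(1))
E
```

```text
g [ 0.5536262  -0.27068296  0.2562778 ] spec head in tool yz [ -0.4 136.4  67.5]
S cap80 [49.8 25.3]
S sh34 [90.9 49.4]
S mouth [125.1  57.6]
S head [131.2  70. ]
S hex [146.8  78.6]
 gun tilt 23.2 nipple tilt 28.9 mouth-head [ 6.1 12.4]
D cap80 [42.9 28.9]
D sh34 [91.9 51.8]
D mouth [118.4  63.4]
D head [134.8  68.5]
D hex [150.6  76.4]
 gun tilt 24.6 nipple tilt 26.5 mouth-head [16.4  5.1]
```

Request:
{"fn": "step_arm", "kwargs": {"plan": [{"grip": 1,"slide": [0,0.004,0.004],"spin": 0},{"grip": 1,"slide": [0,0.004,0.0025],"spin": 0},{"grip": 1,"slide": [0,0.0025,0.0015],"spin": 0},{"grip": 1,"slide": [0,0,0],"spin": 0}], "force": 60}}

```text
time_s: 10.18
ee_pos: [0.5612, -0.2684, 0.2241]
eef_rot: [-1.572, 0.001, -1.347]
force: [-0.6, 0.1, -5.5]
grip_width: 0.0311
```

```bash
python3 look.py a5
```

```text
10.1833 [ 0.5612 -0.2684  0.2241] [-1.57159132e+00  7.88066054e-04 -1.34737656e+00] [-0.5690357   0.14262341 -5.45060617] [-0.03214478  0.28075738  0.0131723 ] 0.031126243851893644
```

View pics/a5.png

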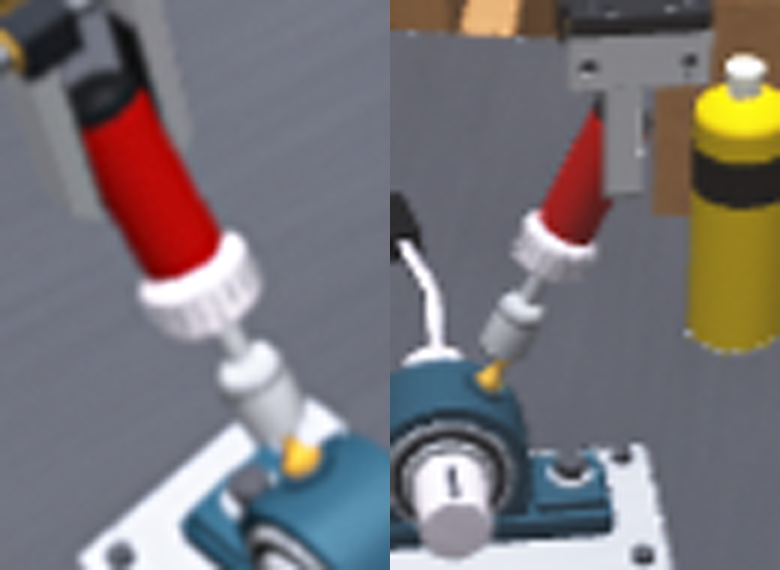

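Request:
{"fn": "step_arm", "kwargs": {"plan": [{"grip": 1,"slide": [0,0.002,0.001],"spin": 0},{"grip": 1,"slide": [0,0.002,0.001],"spin": 0},{"grip": 1,"slide": [0,0,0],"spin": 0}], "force": 60}}

```text
time_s: 10.58
ee_pos: [0.563, -0.2681, 0.2205]
eef_rot: [-1.571, 0.0, -1.348]
force: [-0.8, -0.2, -5.1]
grip_width: 0.031
```

Request:
{"fn": "step_arm", "kwargs": {"plan": [{"grip": 1,"slide": [0,0.002,0.001],"spin": 0},{"grip": 1,"slide": [0,0,0],"spin": 0}], "force": 60}}

```text
time_s: 10.75
ee_pos: [0.5638, -0.268, 0.2186]
eef_rot: [-1.572, 0.0, -1.348]
force: [-1.6, -0.3, -4.9]
grip_width: 0.031
```

Request:
{"fn": "step_arm", "kwargs": {"plan": [{"grip": 1,"slide": [0,0,0],"spin": 0},{"grip": 1,"slide": [0,0.001,-0.002],"spin": 0},{"grip": 1,"slide": [0,0.001,-0.002],"spin": 0},{"grip": 1,"slide": [0,0.001,-0.002],"spin": 0},{"grip": 1,"slide": [0,0,0],"spin": 0}], "force": 20}}

```text
time_s: 11.17
ee_pos: [0.558, -0.2694, 0.2161]
eef_rot: [-1.57, -0.0, -1.348]
force: [0.8, 1.0, -1.6]
grip_width: 0.0317
```

```bash
python3 look.py a6
```

```text
11.1667 [ 0.558  -0.2694  0.2161] [-1.57012413e+00 -2.46620196e-04 -1.34792380e+00] [ 0.8004961   1.01102787 -1.63040478] [ 0.2091762  -0.16484473  0.02434566] 0.031688022336847914
```

View pics/a6.png

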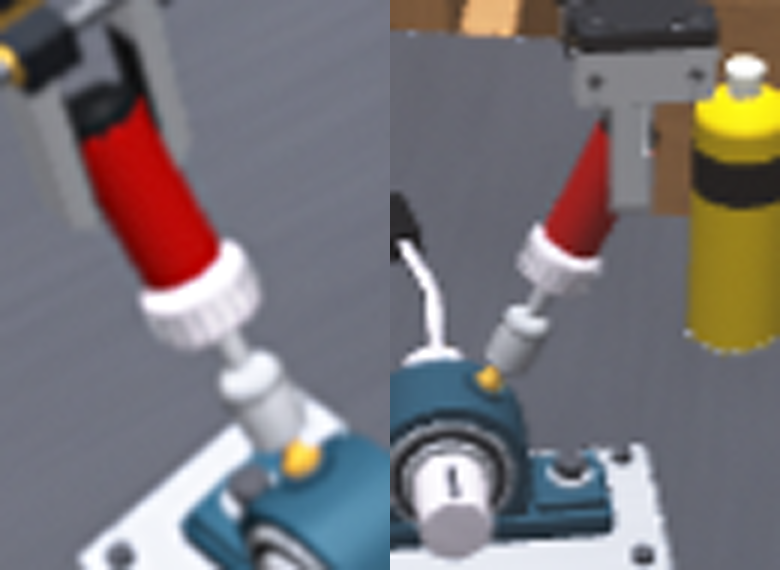

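Run:
```python
from meas import *
Rm,g=setup(); H=np.array([.6197,-.2555,.12]);v=(Rm.T@(H-g)*1000)
print("head in tool",v.round(1),"dist",np.linalg.norm(v).round(1),"line angle",np.degrees(np.arctan2(v[2],v[1])))
for n,c,pts in [("S",S,dict(cap80=sc(185,262),sh34=sc(249,373),mouth=sc(276,438))),("D",D,dict(cap80=dc(568,245),sh34=dc(528,322),mouth=dc(508,362)))]:
    P={k:pl(c,v,Rm,g) for k,v in pts.items()}
    for k in P: print(n,k,P[k].round(1))
    an=lambda a,b:np.degrees(np.arctan2(*(P[b]-P[a])[::-1])).round(1)
    print(" gun tilt",an("cap80","mouth"))
    # expected axis pixel direction for 30 deg at head
    for th in (25,30):
        t=np.radians(th);a=Rm@[0,-np.cos(t),-np.sin(t)]
        q=proj(c,H+.07*a)-proj(c,H); print("  th",th,"slope dx/dy",(q[0]/q[1]).round(3))
    q=pts["cap80"]-pts["mouth"]; print("  meas",(q[0]/q[1]).round(3))
```

```text
head in tool [  0.  115.3  63. ] dist 131.4 line angle 28.632976860875104
S cap80 [40.7 28.2]
S sh34 [89.1 52.1]
S mouth [125.6  59.1]
 gun tilt 20.0
  th 25 slope dx/dy 0.564
  th 30 slope dx/dy 0.612
  meas 0.517
D cap80 [45.8 29. ]
D sh34 [92.5 50.7]
D mouth [117.5  61.8]
 gun tilt 24.6
  th 25 slope dx/dy -0.521
  th 30 slope dx/dy -0.645
  meas -0.513
```

```bash
cat > big.py <<'E'
import sys,cv2,numpy as np
n=sys.argv[1]; x,y,x2,y2=map(int,sys.argv[2:6])
def g(im,x,y):
    z=cv2.resize(im[y:y+50,x:x+36],None,fx=11,fy=11,interpolation=cv2.INTER_CUBIC)
    for k in range(0,50,5): cv2.line(z,(0,k*11+5),(6,k*11+5),(0,255,0),1); cv2.putText(z,str(y+k),(8,k*11+9),0,.35,(0,255,0),1)
    for k in range(0,36,5): cv2.line(z,(k*11+5,0),(k*11+5,6),(0,255,0),1); cv2.putText(z,str(x+k),(k*11-4,18),0,.35,(0,255,0),1)
    return z
cv2.imwrite(f"pics/{n}big.png",np.hstack([g(cv2.imread(f"pics/s_{n}.png"),x,y),g(cv2.imread(f"pics/d_{n}.png"),x2,y2)]))
E
python3 big.py a6 231 222 290 110
```

```text
(no output)
```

View pics/a6big.png

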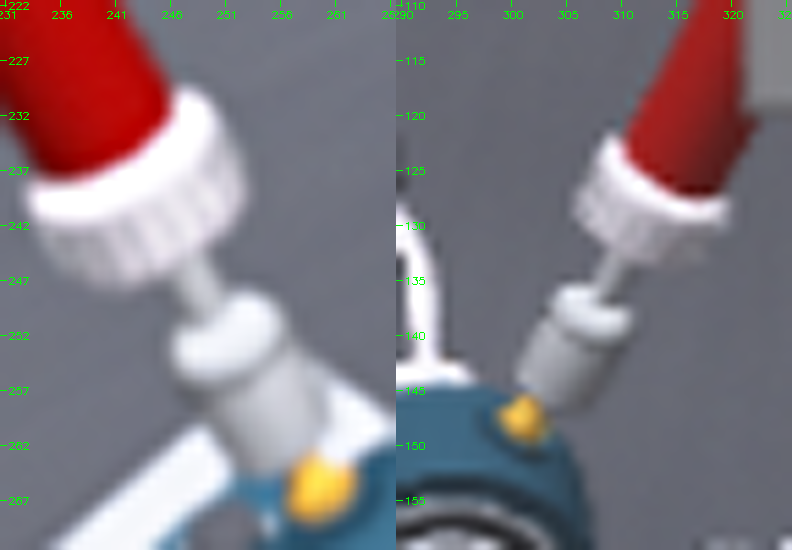

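Request:
{"fn": "step_arm", "kwargs": {"plan": [{"grip": 1,"slide": [0,0,0],"spin": 0},{"grip": 1,"slide": [0,0.001,-0.0025],"spin": 0},{"grip": 1,"slide": [0,0.0015,-0.0025],"spin": 0},{"grip": 1,"slide": [0,0.0015,-0.0025],"spin": 0},{"grip": 1,"slide": [0,0.0015,-0.0025],"spin": 0},{"grip": 1,"slide": [0,0,0],"spin": 0}], "force": 13}}

```text
time_s: 11.82
ee_pos: [0.5478, -0.2717, 0.2101]
eef_rot: [-1.571, 0.0, -1.348]
force: [0.5, -0.4, -3.5]
grip_width: 0.0312
```

```bash
python3 look.py a7;python3 big.py a7 231 222 290 110
```

```text
11.8167 [ 0.5478 -0.2717  0.2101] [-1.57123336e+00  2.33904852e-04 -1.34814364e+00] [ 0.54715361 -0.40728161 -3.54885173] [ 0.03002059  0.00491486 -0.02981649] 0.031205966611162823
```

View pics/a7big.png

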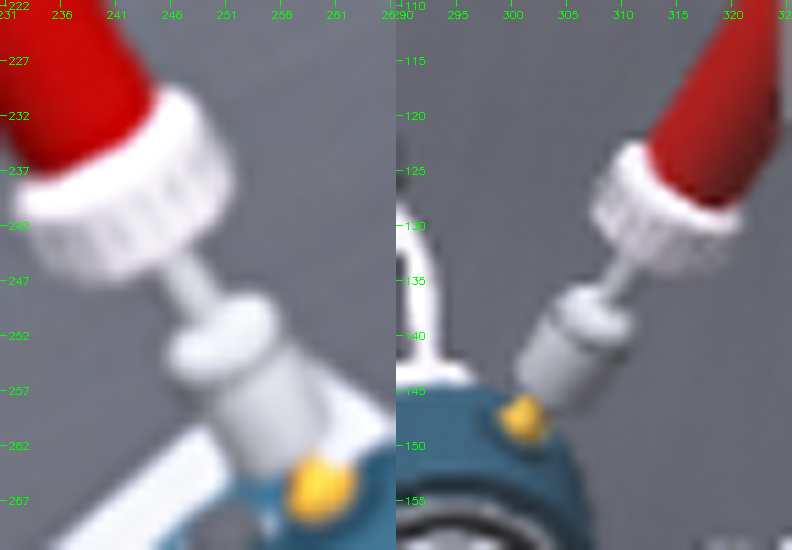

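View pics/a7.png

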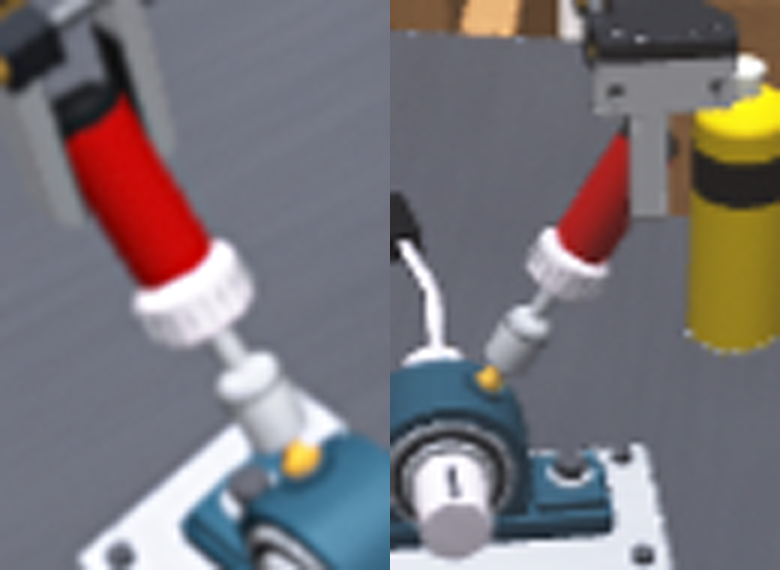

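Run:
```python
import cv2
im=cv2.imread("pics/w_a7.png")
z=cv2.resize(im[90:300,270:370],None,fx=6,fy=2.8,interpolation=cv2.INTER_CUBIC)
for k in range(0,210,10): cv2.line(z,(0,int((k+.5)*2.8)),(6,int((k+.5)*2.8)),(0,0,255),1); cv2.putText(z,str(90+k),(8,int((k+.5)*2.8)+4),0,.35,(0,0,255),1)
cv2.imwrite("pics/w7z.png",z)
```

```text
(no output)
```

View pics/w7z.png

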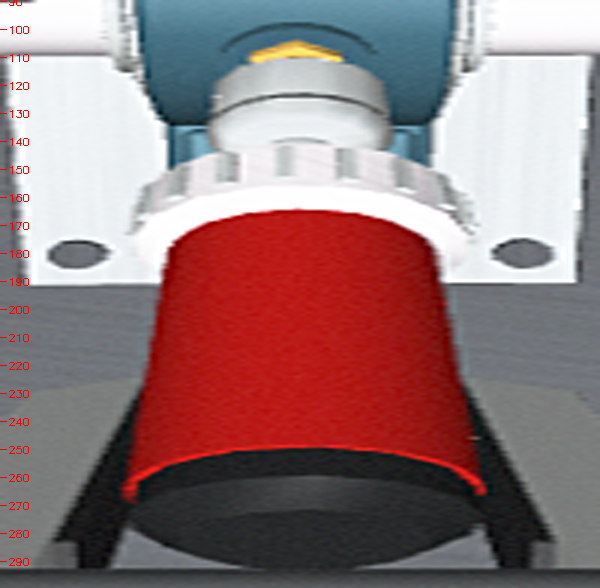

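Run:
```python
from meas import *
from scipy.optimize import least_squares
Rm,g=setup(); W=dict(cams.calibration("wrist")); W["T"]=np.load("a7.npy")
F=[(0,.013,112.5,1),(.058,.02,142,.5),(.082,.016,165,1),(.15,.016,250,1),(.155,-.0155,292,.5)]
def geo(p):
    t=p[0]; a=Rm@[0,-np.cos(t),-np.sin(t)]; n=Rm@[0,-np.sin(t),np.cos(t)]
    return a,n,g-p[1]*a+p[2]*n
b=lambda im,x,y:(x/11-.5+im[0],y/11-.5+im[1])
SP=[(.08,(100,130)),(0,(285,452))]; DP=[(.08,(692-396,165)),(0,(556-396,388))]
def res(p,full=0):
    a,n,m=geo(p)
    r=[w*(proj(W,m+z*a+rad*n)[1]-row) for z,rad,row,w in F]
    if full:
        for z,q in SP: r+=list(proj(S,m+z*a)-b((231,222),*q))
        for z,q in DP: r+=list(proj(D,m+z*a)-b((290,110),*q))
    return np.array(r)
H=np.array([.6197,-.2555,.12])
for full in (0,1):
    s=least_squares(res,[.5,.13,0],kwargs={"full":full}); a,n,m=geo(s.x)
    d=H-m; print(full,np.degrees(s.x[0]),s.x[1:],s.fun.round(1),"head rel mouth: in",(d@a*1000).round(1),"perp",(d@n*1000).round(1))
    print("mouth tool",(Rm.T@(m-g)*1000).round(1))
```

```text
0 28.751327392534133 [0.1309563  0.00828423] [-0.3 -0.5  0.8 -0.4  0.4] head rel mouth: in -0.2 perp 3.2
mouth tool [ -0.  110.8  70.3]
1 29.14665540313892 [0.13176783 0.007527  ] [-0.8 -0.6  0.8 -0.4  0.1 -0.5  0.4 -0.9 -1.8  0.1  1.2  0.6  0.1] head rel mouth: in 0.5 perp 3.0
mouth tool [  0.  111.4  70.8]
```

Request:
{"fn": "step_arm", "kwargs": {"plan": [{"grip": 1,"slide": [0,0.0005,-0.001],"spin": 0},{"grip": 1,"slide": [0,0.0005,-0.001],"spin": 0},{"grip": 1,"slide": [0,0,0],"spin": 0}], "force": 13}}

```text
time_s: 12.22
ee_pos: [0.5463, -0.272, 0.2094]
eef_rot: [-1.571, 0.0, -1.348]
force: [0.3, -0.0, -3.2]
grip_width: 0.0318
```

Request:
{"fn": "step_arm", "kwargs": {"plan": [{"grip": 1,"slide": [0,0,0],"spin": 0},{"grip": 1,"slide": [0,0,0],"spin": 0},{"grip": 1,"slide": [0,-0.0015,0.0025],"spin": 0},{"grip": 1,"slide": [0,0.00175,0.001],"spin": 0},{"grip": 1,"slide": [0,0.00175,0.001],"spin": 0},{"grip": 1,"slide": [0,0,0],"spin": 0}], "force": 60}}

```text
time_s: 12.72
ee_pos: [0.5508, -0.2709, 0.2066]
eef_rot: [-1.572, 0.001, -1.348]
force: [0.4, 0.2, -5.2]
grip_width: 0.031
```

```bash
python3 look.py a8;python3 big.py a8 231 222 290 110;python3 - <<'E'
import cv2
im=cv2.imread("pics/w_a8.png")
z=cv2.resize(im[90:300,270:370],None,fx=6,fy=2.8,interpolation=cv2.INTER_CUBIC)
for k in range(0,210,10): cv2.line(z,(0,int((k+.5)*2.8)),(6,int((k+.5)*2.8)),(0,0,255),1); cv2.putText(z,str(90+k),(8,int((k+.5)*2.8)+4),0,.35,(0,0,255),1)
cv2.imwrite("pics/w8z.png",z)
E
```

```text
12.7167 [ 0.5508 -0.2709  0.2066] [-1.57170289e+00  7.00845566e-04 -1.34767827e+00] [ 0.41821779  0.23154063 -5.22594961] [ 0.03219002  0.08247233 -0.02509299] 0.0309601085665874
```

View pics/a8big.png

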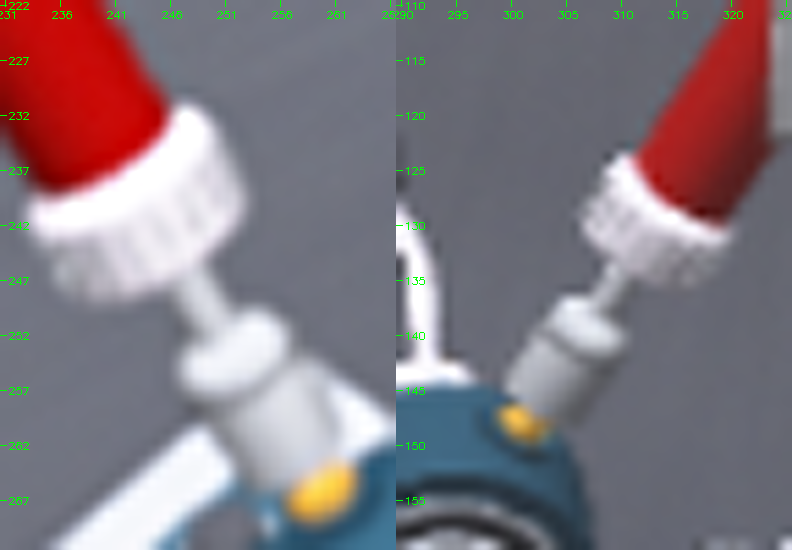

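View pics/w8z.png

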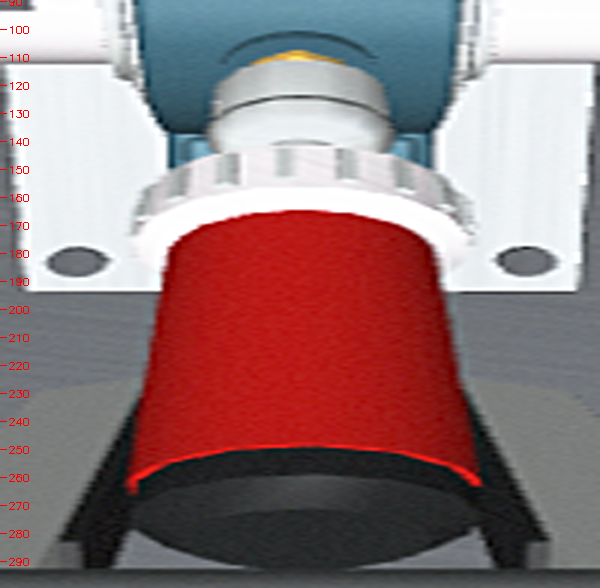

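```bash
cat > fit.py <<'E'
from meas import *
from scipy.optimize import least_squares
def fit(name,F,obs=None):
    Rm,g=setup(obs); W=dict(cams.calibration("wrist")); W["T"]=np.load(name+".npy")
    def geo(p):
        t=p[0]; a=Rm@[0,-np.cos(t),-np.sin(t)]; n=Rm@[0,-np.sin(t),np.cos(t)]
        return a,n,g-p[1]*a+p[2]*n
    res=lambda p:np.array([w*(proj(W,m+z*a+rad*n)[1]-row) for a,n,m in [geo(p)] for z,rad,row,w in F])
    H=np.array([.6197,-.2555,.12]); s=least_squares(res,[.5,.13,0]); a,n,m=geo(s.x)
    d=H-m; print(np.degrees(s.x[0]),s.x[1:],s.fun.round(1),"head: in",(d@a*1000).round(1),"perp",(d@n*1000).round(1),"lat",(d@Rm[:,0]*1000).round(1))
E
python3 -c "
from fit import *
fit('a8',[(0,.013,111.5,1),(.058,.02,142,.5),(.082,.016,165,1),(.15,.016,249.5,1),(.155,-.0155,292,.5)])"
```

```text
29.099251911894072 [0.13199802 0.00838191] [-0.  -0.8  0.5 -0.1  0.1] head: in 4.9 perp 1.8 lat 0.3
```

Request:
{"fn": "step_arm", "kwargs": {"plan": [{"grip": 1,"slide": [0,-0.0005,0.001],"spin": 0},{"grip": 1,"slide": [0,0.00175,0.001],"spin": 0},{"grip": 1,"slide": [0,0.00175,0.001],"spin": 0},{"grip": 1,"slide": [0,0,0],"spin": 0}], "force": 60}}

```text
time_s: 13.2
ee_pos: [0.5538, -0.2702, 0.2038]
eef_rot: [-1.571, 0.001, -1.348]
force: [0.2, 0.3, -5.7]
grip_width: 0.031
```

Request:
{"fn": "step_arm", "kwargs": {"plan": [{"grip": 1,"slide": [0,0.00175,0.001],"spin": 0},{"grip": 1,"slide": [0,0,0],"spin": 0}], "force": 60}}

```text
time_s: 13.37
ee_pos: [0.5546, -0.2703, 0.2032]
eef_rot: [-1.571, -0.0, -1.348]
force: [-5.2, -0.3, 4.8]
grip_width: 0.0312
```

Request:
{"fn": "step_arm", "kwargs": {"plan": [{"grip": 1,"slide": [0,0.00175,0.001],"spin": 0},{"grip": 1,"slide": [0,0,0],"spin": 0}], "force": 60}}

```text
time_s: 13.53
ee_pos: [0.5556, -0.2701, 0.2016]
eef_rot: [-1.571, -0.001, -1.348]
force: [-5.3, -0.4, 4.6]
grip_width: 0.0306
```

```bash
python3 look.py a9;python3 big.py a9 231 222 290 110;python3 - <<'E'
import cv2
im=cv2.imread("pics/w_a9.png")
z=cv2.resize(im[90:300,270:370],None,fx=6,fy=2.8,interpolation=cv2.INTER_CUBIC)
for k in range(0,210,10): cv2.line(z,(0,int((k+.5)*2.8)),(6,int((k+.5)*2.8)),(0,0,255),1); cv2.putText(z,str(90+k),(8,int((k+.5)*2.8)+4),0,.35,(0,0,255),1)
cv2.imwrite("pics/w9z.png",z)
E
```

```text
13.5333 [ 0.5556 -0.2701  0.2016] [-1.57074780e+00 -7.43401733e-04 -1.34786012e+00] [-5.32085573 -0.41565444  4.60486362] [0.12945757 1.22693505 0.14211002] 0.030611900092351717
```

View pics/a9big.png

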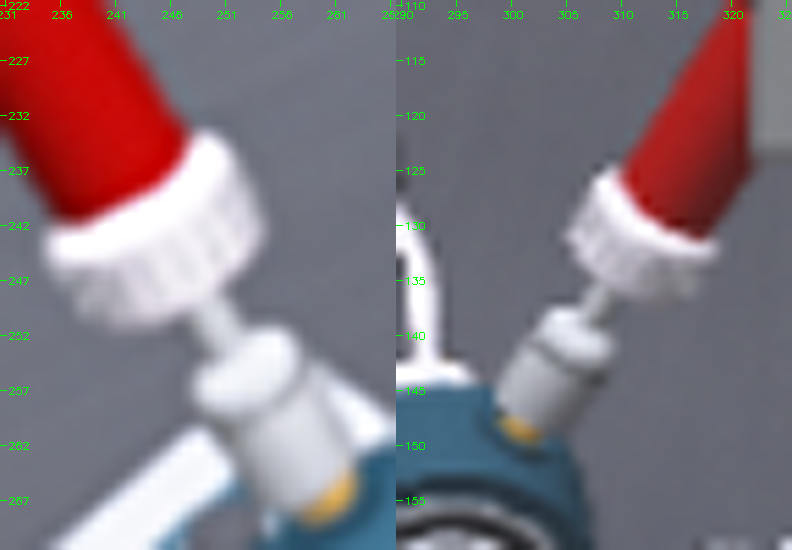

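View pics/w9z.png

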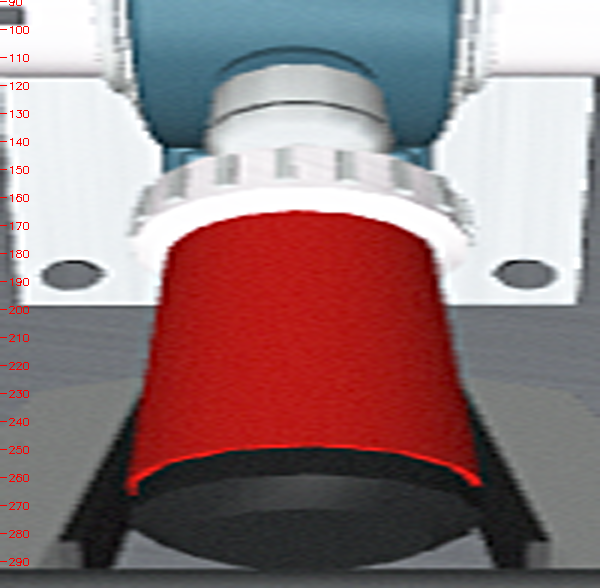

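Request:
{"fn": "step_arm", "kwargs": {"plan": [{"grip": 1,"slide": [0,0.00175,0.001],"spin": 0},{"grip": 1,"slide": [0,0.00175,0.001],"spin": 0},{"grip": 1,"slide": [0,0.00175,0.001],"spin": 0},{"grip": 1,"slide": [0,0.00175,0.001],"spin": 0},{"grip": 1,"slide": [0,0,0],"spin": 0}], "force": 60}}

```text
time_s: 14.1
ee_pos: [0.5594, -0.2693, 0.1948]
eef_rot: [-1.571, -0.001, -1.348]
force: [-6.3, -0.3, 6.1]
grip_width: 0.031
```

```bash
python3 look.py b1;python3 big.py b1 231 222 290 110;python3 - <<'E'
import cv2
im=cv2.imread("pics/w_b1.png")
z=cv2.resize(im[90:300,270:370],None,fx=6,fy=2.8,interpolation=cv2.INTER_CUBIC)
for k in range(0,210,10): cv2.line(z,(0,int((k+.5)*2.8)),(6,int((k+.5)*2.8)),(0,0,255),1); cv2.putText(z,str(90+k),(8,int((k+.5)*2.8)+4),0,.35,(0,0,255),1)
cv2.imwrite("pics/wb1z.png",z)
E
```

```text
14.1 [ 0.5594 -0.2693  0.1948] [-1.57078078e+00 -9.07144689e-04 -1.34796253e+00] [-6.3350877  -0.3081156   6.11214403] [0.20401961 1.4830517  0.06483407] 0.031015116856346555
```

View pics/b1big.png

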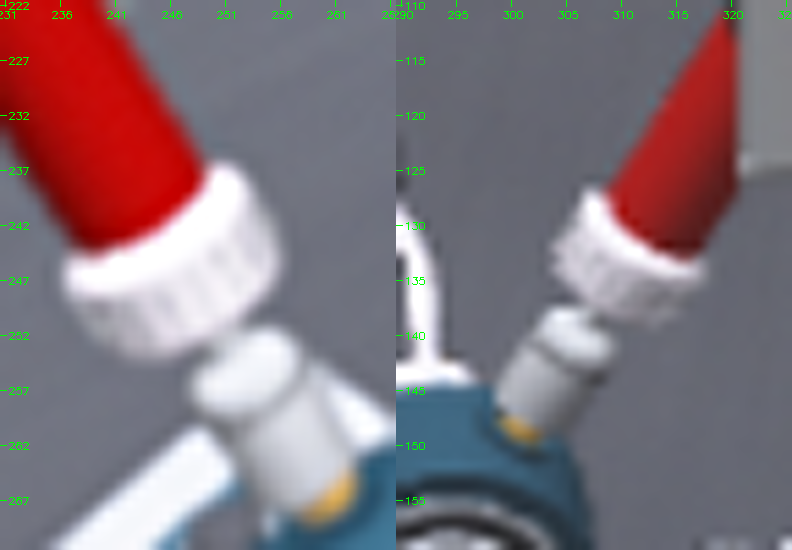

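View pics/wb1z.png

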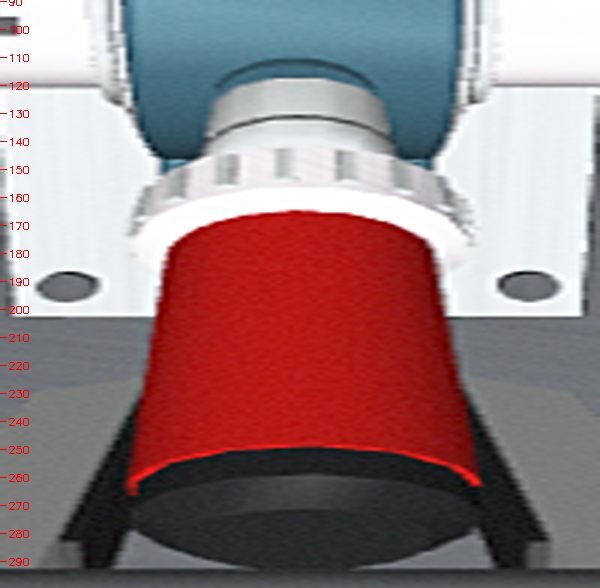

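Request:
{"fn": "step_arm", "kwargs": {"plan": [{"grip": 1,"slide": [0,0.00175,0.001],"spin": 0},{"grip": 1,"slide": [0,0.00175,0.001],"spin": 0},{"grip": 1,"slide": [0,0.00175,0.001],"spin": 0},{"grip": 1,"slide": [0,0,0],"spin": 0}], "force": 60}}

```text
time_s: 14.58
ee_pos: [0.5623, -0.2687, 0.1898]
eef_rot: [-1.571, -0.001, -1.348]
force: [-8.2, -0.5, 7.8]
grip_width: 0.0309
```

Request:
{"fn": "step_arm", "kwargs": {"plan": [{"grip": 1,"slide": [0,0.00088,0.0005],"spin": 0},{"grip": 1,"slide": [0,0,0],"spin": 0}], "force": 60}}

```text
time_s: 14.75
ee_pos: [0.5628, -0.2687, 0.1891]
eef_rot: [-1.571, -0.001, -1.348]
force: [-7.9, 0.1, 7.9]
grip_width: 0.0313
```

Request:
{"fn": "step_arm", "kwargs": {"plan": [{"grip": 1,"slide": [0,0.00088,0.0005],"spin": 0},{"grip": 1,"slide": [0,0,0],"spin": 0}], "force": 60}}

```text
time_s: 14.92
ee_pos: [0.5633, -0.2686, 0.1883]
eef_rot: [-1.571, -0.001, -1.348]
force: [-8.1, 0.4, 8.9]
grip_width: 0.0313
```

Request:
{"fn": "step_arm", "kwargs": {"plan": [{"grip": 1,"slide": [0,0.00088,0.0005],"spin": 0},{"grip": 1,"slide": [0,0,0],"spin": 0}], "force": 60}}

```text
time_s: 15.08
ee_pos: [0.5637, -0.2686, 0.188]
eef_rot: [-1.57, -0.002, -1.348]
force: [-10.4, 0.5, 12.0]
grip_width: 0.0312
```

Request:
{"fn": "step_arm", "kwargs": {"plan": [{"grip": 1,"slide": [0,0.00088,0.0005],"spin": 0},{"grip": 1,"slide": [0,0,0],"spin": 0}], "force": 60}}

```text
time_s: 15.25
ee_pos: [0.5641, -0.2687, 0.188]
eef_rot: [-1.57, -0.002, -1.348]
force: [-14.6, -0.1, 18.1]
grip_width: 0.031
```

Request:
{"fn": "step_arm", "kwargs": {"plan": [{"grip": 1,"slide": [0,0,0],"spin": 0},{"grip": 1,"slide": [0,0,0],"spin": 0},{"grip": 1,"slide": [0,0,0],"spin": 0},{"grip": 1,"slide": [0,0,0],"spin": 0}], "force": 60}}

```text
time_s: 15.58
ee_pos: [0.564, -0.2687, 0.188]
eef_rot: [-1.57, -0.002, -1.348]
force: [-14.2, 0.4, 18.3]
grip_width: 0.0311
```

```bash
python3 look.py b2;python3 big.py b2 231 222 290 110;python3 - <<'E'
import cv2
im=cv2.imread("pics/w_b2.png")
z=cv2.resize(im[90:300,270:370],None,fx=6,fy=2.8,interpolation=cv2.INTER_CUBIC)
for k in range(0,210,10): cv2.line(z,(0,int((k+.5)*2.8)),(6,int((k+.5)*2.8)),(0,0,255),1); cv2.putText(z,str(90+k),(8,int((k+.5)*2.8)+4),0,.35,(0,0,255),1)
cv2.imwrite("pics/wb2z.png",z)
E
```

```text
15.5833 [ 0.564  -0.2687  0.188 ] [-1.57025985 -0.0022491  -1.34816578] [-14.2317266    0.42934565  18.25070823] [0.39072862 2.80872436 0.23484303] 0.03111406363397221
```

View pics/b2big.png

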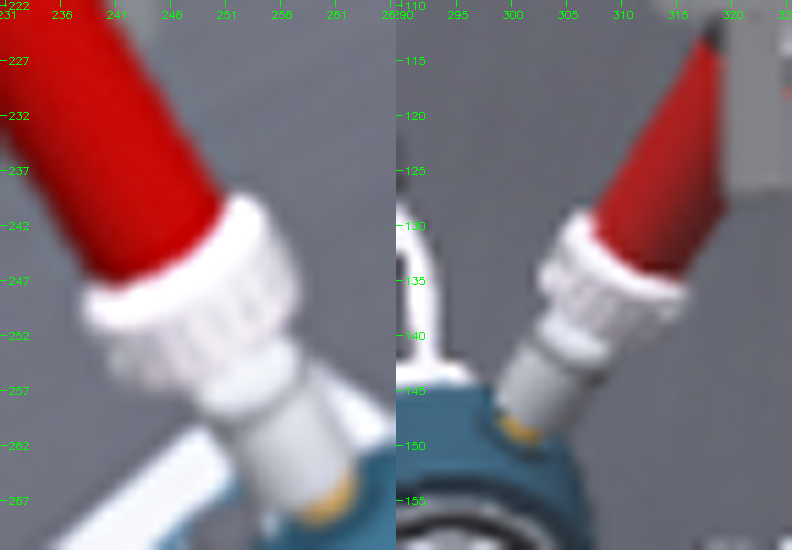

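View pics/wb2z.png

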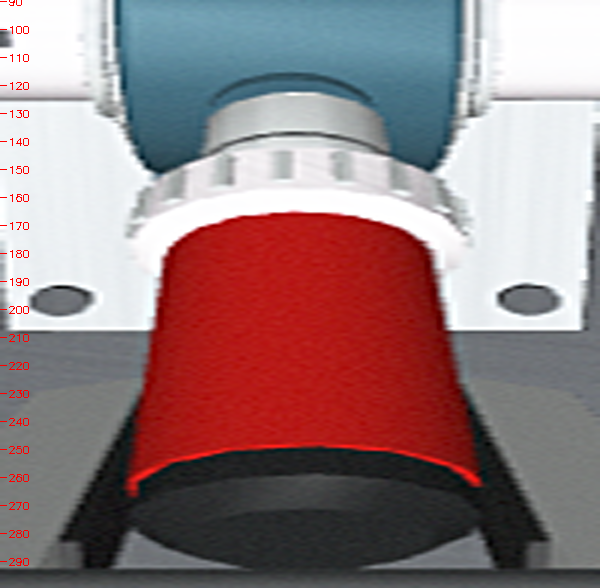

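View pics/s_b2.png

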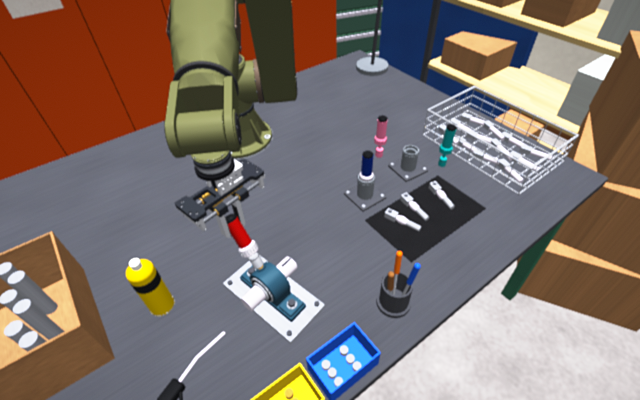

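```bash
python3 -c "
from fit import *
fit('b2',[(.018,.013,122.5,1),(.058,.02,142.5,.5),(.082,.016,165.3,1),(.15,.016,249.5,1),(.155,-.0155,292,.5)])
Rm,g=setup();H=np.array([.6197,-.2555,.12]);u=Rm@[0,-.866,-.5]
for d in (8,10.3,12.3):
  m=H-u*d/1000
  print(d,'S mouth c',(proj(S,m)),'top34',proj(S,m+.034*u),'D',proj(D,m),proj(D,m+.034*u))
for nm,c in (('S',S),('D',D)): print(nm,'head',proj(c,H),'hextop',proj(c,H-.015*u))
"
```

```text
28.8602604390371 [0.13153724 0.008372  ] [-0.1 -0.7  0.6 -0.2  0.1] head: in 27.8 perp -0.3 lat -0.7
8 S mouth c [257.607704   263.52180458] top34 [250.72503287 252.22378554] D [302.70290821 146.21345794] [307.80139874 138.31705677]
10.3 S mouth c [258.06602932 264.27415321] top34 [251.19706571 252.99863531] D [302.36209741 146.74129629] [307.45289163 138.85681494]
12.3 S mouth c [258.46383683 264.92716085] top34 [251.60675956 253.67115456] D [302.06615592 147.19964228] [307.15027186 139.32550407]
S head [256.00643725 260.8932986 ] hextop [258.99979384 265.8069432 ]
D head [303.89233647 144.37130433] hextop [301.66724697 147.81746144]
```

Request:
{"fn": "step_arm", "kwargs": {"plan": [{"grip": 1,"slide": [0,-0.00175,-0.001],"spin": 0},{"grip": 1,"slide": [0,-0.00175,-0.001],"spin": 0},{"grip": 1,"slide": [0,-0.00175,-0.001],"spin": 0},{"grip": 1,"slide": [0,-0.00175,-0.001],"spin": 0},{"grip": 1,"slide": [0,-0.00175,-0.001],"spin": 0},{"grip": 1,"slide": [0,-0.00175,-0.001],"spin": 0},{"grip": 1,"slide": [0,-0.00175,-0.001],"spin": 0},{"grip": 1,"slide": [0,-0.00175,-0.001],"spin": 0},{"grip": 1,"slide": [0,0,0],"spin": 0}], "force": 60}}

```text
time_s: 16.48
ee_pos: [0.5565, -0.2702, 0.2007]
eef_rot: [-1.57, -0.002, -1.348]
force: [-4.9, -1.1, 4.2]
grip_width: 0.0309
```

Request:
{"fn": "step_arm", "kwargs": {"plan": [{"grip": 1,"slide": [0,-0.00088,-0.0005],"spin": 0},{"grip": 1,"slide": [0,-0.00088,-0.0005],"spin": 0},{"grip": 1,"slide": [0,0,0],"spin": 0}], "force": 60}}

```text
time_s: 16.73
ee_pos: [0.5556, -0.2704, 0.2022]
eef_rot: [-1.57, -0.001, -1.348]
force: [-5.4, -0.5, 4.8]
grip_width: 0.0307
```

Request:
{"fn": "step_arm", "kwargs": {"plan": [{"grip": 1,"slide": [0,-0.00044,-0.00025],"spin": 0},{"grip": 1,"slide": [0,-0.00044,-0.00025],"spin": 0},{"grip": 1,"slide": [0,0,0],"spin": 0}], "force": 60}}

```text
time_s: 16.98
ee_pos: [0.5551, -0.2705, 0.2029]
eef_rot: [-1.57, -0.001, -1.348]
force: [-4.6, -0.2, 4.9]
grip_width: 0.0312
```

Request:
{"fn": "step_arm", "kwargs": {"plan": [{"grip": 1,"slide": [0,-0.00044,-0.00025],"spin": 0},{"grip": 1,"slide": [0,0,0],"spin": 0}], "force": 60}}

```text
time_s: 17.15
ee_pos: [0.5549, -0.2706, 0.2034]
eef_rot: [-1.57, -0.001, -1.348]
force: [-4.3, -0.3, 4.0]
grip_width: 0.031
```

Request:
{"fn": "step_arm", "kwargs": {"plan": [{"grip": 1,"slide": [0,-0.00044,-0.00025],"spin": 0},{"grip": 1,"slide": [0,0,0],"spin": 0}], "force": 60}}

```text
time_s: 17.32
ee_pos: [0.5547, -0.2706, 0.2036]
eef_rot: [-1.57, -0.001, -1.348]
force: [-5.6, -1.9, 3.8]
grip_width: 0.031
```

Request:
{"fn": "step_arm", "kwargs": {"plan": [{"grip": 1,"slide": [0,-0.00044,-0.00025],"spin": 0},{"grip": 1,"slide": [0,0,0],"spin": 0}], "force": 60}}

```text
time_s: 17.48
ee_pos: [0.5545, -0.2705, 0.2036]
eef_rot: [-1.57, -0.001, -1.348]
force: [-4.9, -1.6, 4.4]
grip_width: 0.0309
```

Request:
{"fn": "step_arm", "kwargs": {"plan": [{"grip": 1,"slide": [0,-0.00044,-0.00025],"spin": 0},{"grip": 1,"slide": [0,0,0],"spin": 0}], "force": 60}}

```text
time_s: 17.65
ee_pos: [0.5542, -0.2703, 0.2036]
eef_rot: [-1.571, -0.0, -1.348]
force: [-3.0, -0.7, 2.5]
grip_width: 0.0311
```

Request:
{"fn": "step_arm", "kwargs": {"plan": [{"grip": 1,"slide": [0,-0.00044,-0.00025],"spin": 0},{"grip": 1,"slide": [0,0,0],"spin": 0}], "force": 60}}

```text
time_s: 17.82
ee_pos: [0.554, -0.2701, 0.2036]
eef_rot: [-1.571, 0.001, -1.348]
force: [-1.7, -0.2, -0.3]
grip_width: 0.0309
```

Request:
{"fn": "step_arm", "kwargs": {"plan": [{"grip": 1,"slide": [0,-0.00044,-0.00025],"spin": 0},{"grip": 1,"slide": [0,0,0],"spin": 0}], "force": 60}}

```text
time_s: 17.98
ee_pos: [0.5538, -0.27, 0.2038]
eef_rot: [-1.571, 0.001, -1.348]
force: [0.2, 0.5, -4.6]
grip_width: 0.0308
```

Request:
{"fn": "step_arm", "kwargs": {"plan": [{"grip": 1,"slide": [0,-0.00044,-0.00025],"spin": 0},{"grip": 1,"slide": [0,0,0],"spin": 0}], "force": 60}}

```text
time_s: 18.15
ee_pos: [0.5535, -0.2701, 0.2044]
eef_rot: [-1.571, 0.001, -1.348]
force: [0.8, 1.0, -6.5]
grip_width: 0.0307
```

Request:
{"fn": "step_arm", "kwargs": {"plan": [{"grip": 1,"slide": [0,-0.00044,-0.00025],"spin": 0},{"grip": 1,"slide": [0,0,0],"spin": 0}], "force": 60}}

```text
time_s: 18.32
ee_pos: [0.5533, -0.2703, 0.2052]
eef_rot: [-1.571, 0.0, -1.348]
force: [1.6, 0.7, -6.1]
grip_width: 0.0311
```

Request:
{"fn": "step_arm", "kwargs": {"plan": [{"grip": 1,"slide": [0,-0.00088,-0.0005],"spin": 0},{"grip": 1,"slide": [0,0,0],"spin": 0}], "force": 60}}

```text
time_s: 18.48
ee_pos: [0.5527, -0.2706, 0.2063]
eef_rot: [-1.571, -0.0, -1.348]
force: [0.1, 0.1, -5.9]
grip_width: 0.0309
```

Request:
{"fn": "step_arm", "kwargs": {"plan": [{"grip": 1,"slide": [0,-0.00175,-0.001],"spin": 0},{"grip": 1,"slide": [0,0,0],"spin": 0}], "force": 60}}

```text
time_s: 18.65
ee_pos: [0.5516, -0.271, 0.2086]
eef_rot: [-1.571, -0.001, -1.348]
force: [-1.1, -0.7, -3.5]
grip_width: 0.0314
```

```bash
python3 look.py b3;python3 big.py b3 231 222 290 110;python3 - <<'E'
import cv2
im=cv2.imread("pics/w_b3.png")
z=cv2.resize(im[90:300,270:370],None,fx=6,fy=2.8,interpolation=cv2.INTER_CUBIC)
for k in range(0,210,10): cv2.line(z,(0,int((k+.5)*2.8)),(6,int((k+.5)*2.8)),(0,0,255),1); cv2.putText(z,str(90+k),(8,int((k+.5)*2.8)+4),0,.35,(0,0,255),1)
cv2.imwrite("pics/wb3z.png",z)
E
```

```text
18.65 [ 0.5516 -0.271   0.2086] [-1.57070206e+00 -6.10094394e-04 -1.34794157e+00] [-1.08390216 -0.70406287 -3.46569197] [-0.01126393  0.53341611  0.02457307] 0.031402804394611974
```

View pics/b3big.png

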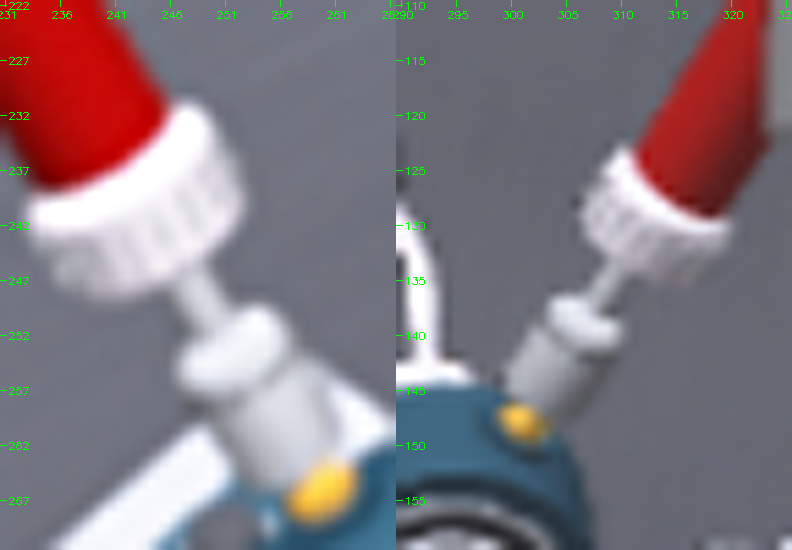

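View pics/wb3z.png

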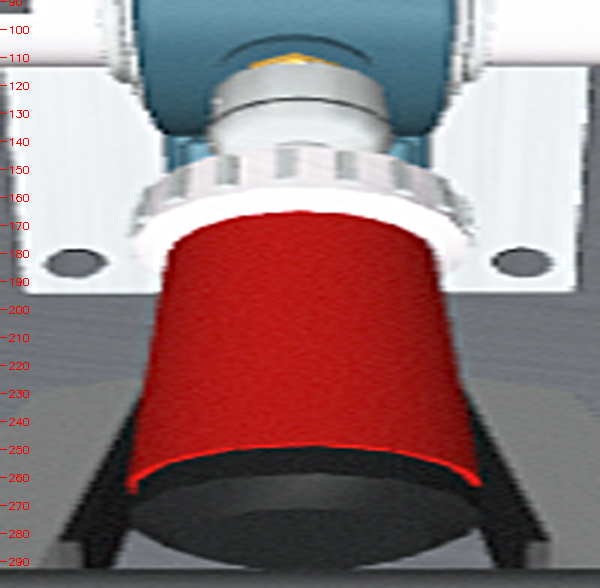

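Request:
{"fn": "step_arm", "kwargs": {"plan": [{"grip": 1,"slide": [0,0.00088,0.0005],"spin": 0}], "force": 60}}

```text
time_s: 18.88
ee_pos: [0.5523, -0.2708, 0.2075]
eef_rot: [-1.57, -0.001, -1.348]
force: [-0.9, 0.4, -2.6]
grip_width: 0.0311
```

Request:
{"fn": "step_arm", "kwargs": {"plan": [{"grip": 1,"slide": [0,0.00088,0.0005],"spin": 0}], "force": 60}}

```text
time_s: 18.97
ee_pos: [0.5529, -0.2706, 0.2062]
eef_rot: [-1.57, -0.0, -1.348]
force: [0.1, -0.7, -5.0]
grip_width: 0.0308
```

Request:
{"fn": "step_arm", "kwargs": {"plan": [{"grip": 1,"slide": [0,0.00044,0.00025],"spin": 0}], "force": 60}}

```text
time_s: 19.05
ee_pos: [0.5531, -0.2704, 0.2053]
eef_rot: [-1.571, 0.0, -1.348]
force: [0.6, 1.0, -6.4]
grip_width: 0.0308
```

Request:
{"fn": "step_arm", "kwargs": {"plan": [{"grip": 1,"slide": [0,0.00044,0.00025],"spin": 0}], "force": 60}}

```text
time_s: 19.13
ee_pos: [0.5533, -0.2703, 0.2048]
eef_rot: [-1.571, 0.0, -1.348]
force: [1.4, 0.0, -6.7]
grip_width: 0.0313
```

Request:
{"fn": "step_arm", "kwargs": {"plan": [{"grip": 1,"slide": [0,0.00044,0.00025],"spin": 0}], "force": 60}}

```text
time_s: 19.22
ee_pos: [0.5536, -0.2702, 0.2046]
eef_rot: [-1.571, 0.0, -1.348]
force: [0.6, 1.3, -4.7]
grip_width: 0.0308
```

Request:
{"fn": "step_arm", "kwargs": {"plan": [{"grip": 1,"slide": [0,0.00044,0.00025],"spin": 0}], "force": 60}}

```text
time_s: 19.3
ee_pos: [0.5538, -0.2702, 0.2042]
eef_rot: [-1.571, 0.0, -1.348]
force: [0.7, 0.3, -4.5]
grip_width: 0.0311
```

Request:
{"fn": "step_arm", "kwargs": {"plan": [{"grip": 1,"slide": [0,0.00044,0.00025],"spin": 0}], "force": 60}}

```text
time_s: 19.38
ee_pos: [0.5541, -0.2702, 0.204]
eef_rot: [-1.571, 0.0, -1.348]
force: [0.9, 0.6, -4.6]
grip_width: 0.0312
```

Request:
{"fn": "step_arm", "kwargs": {"plan": [{"grip": 1,"slide": [0,0.00044,0.00025],"spin": 0}], "force": 60}}

```text
time_s: 19.47
ee_pos: [0.5542, -0.2703, 0.2037]
eef_rot: [-1.571, -0.0, -1.348]
force: [-2.3, -0.4, -0.3]
grip_width: 0.0308
```

Request:
{"fn": "step_arm", "kwargs": {"plan": [{"grip": 1,"slide": [0,0.00175,0.001],"spin": 0},{"grip": 1,"slide": [0,0.00175,0.001],"spin": 0},{"grip": 1,"slide": [0,0.00175,0.001],"spin": 0},{"grip": 1,"slide": [0,0.00175,0.001],"spin": 0},{"grip": 1,"slide": [0,0.00175,0.001],"spin": 0},{"grip": 1,"slide": [0,0.00175,0.001],"spin": 0},{"grip": 1,"slide": [0,0.00175,0.001],"spin": 0},{"grip": 1,"slide": [0,0.00175,0.001],"spin": 0},{"grip": 1,"slide": [0,0.00175,0.001],"spin": 0},{"grip": 1,"slide": [0,0,0],"spin": 0}], "force": 60}}

```text
time_s: 20.3
ee_pos: [0.5629, -0.2686, 0.189]
eef_rot: [-1.571, -0.001, -1.348]
force: [-7.6, 0.5, 8.1]
grip_width: 0.0312
```

Request:
{"fn": "step_arm", "kwargs": {"plan": [{"grip": 1,"slide": [0,0.00088,0.0005],"spin": 0},{"grip": 1,"slide": [0,0,0],"spin": 0}], "force": 60}}

```text
time_s: 20.47
ee_pos: [0.5633, -0.2686, 0.1883]
eef_rot: [-1.571, -0.001, -1.348]
force: [-7.7, 0.9, 8.0]
grip_width: 0.031
```

Request:
{"fn": "step_arm", "kwargs": {"plan": [{"grip": 1,"slide": [0,0.00088,0.0005],"spin": 0},{"grip": 1,"slide": [0,0,0],"spin": 0}], "force": 60}}

```text
time_s: 20.63
ee_pos: [0.5637, -0.2687, 0.188]
eef_rot: [-1.57, -0.002, -1.348]
force: [-10.5, 0.5, 12.2]
grip_width: 0.0311
```

Request:
{"fn": "step_arm", "kwargs": {"plan": [{"grip": 1,"slide": [0,0.0013,0.0007],"spin": 0},{"grip": 1,"slide": [0,0,0],"spin": 0},{"grip": 1,"slide": [0,0,0],"spin": 0}], "force": 60}}

```text
time_s: 20.88
ee_pos: [0.5642, -0.2688, 0.188]
eef_rot: [-1.57, -0.003, -1.348]
force: [-15.4, 0.5, 20.0]
grip_width: 0.0313
```

```bash
python3 look.py b4;python3 big.py b4 231 222 290 110
```

```text
20.8833 [ 0.5642 -0.2688  0.188 ] [-1.57020935 -0.00274887 -1.34828054] [-15.40503929   0.47975109  19.95170573] [0.45238333 3.1409051  0.27479319] 0.031283445864565836
```

View pics/b4big.png

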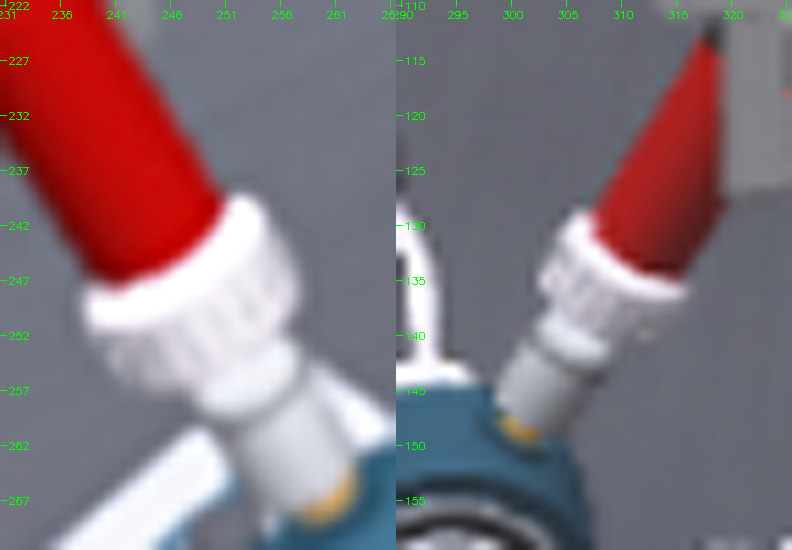

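View pics/d_b4.png

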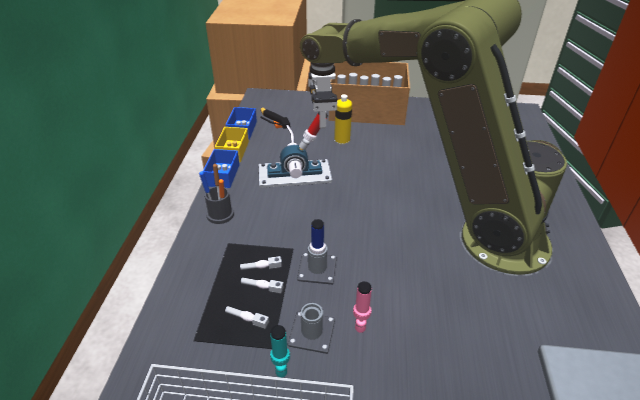

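The gun is pushed against its stop with about 29 N along the nipple. In the side view the coupler at (303,143) sits on the nipple, and nothing else has moved. I'm handing in now.

```bash
python3 -c "
from station import hand_in,get_obs
print(hand_in()); print(get_obs()['time_s'])"
```

```text
the job is handed in; nothing more can be done
None
the job is handed in; nothing more can be done
```

I drew the red gun out of its holder, pressed its coupler onto the nipple, pushed the gun fully in and handed in at about 21 s. It is still gripped at 60 N and held at its stop; no verdict was reported.

- **Tilting:** The tool can only point down, so I turned the gun in the fingers. I levered the coupler against the rim of its own holder and then finished on the nipple's head.
- **Pull-off check:** After the first full push I backed off to test whether the coupler had snapped on. It felt only about 1.5 N of pull and came off. I pressed it on again in small steps. The force rose, the coupler was drawn in, and it then stopped against its seat.
- **Snap force:** I read only about 3 N at the ends of the steps, below the stated 5–9 N. The peak probably fell between readings.
- **Final push:** After the snap I moved about 18 mm until the force jumped at the stop. At the end it was about 29 N along the nipple, with almost no sideways force.
- **Alignment:** After the first push the wrist picture gave a lean of about 29° against the nipple's 30°, with an error of about 1°. I did not measure the lean again after the second push.
- **Depth disagreement:** The head came out about 10 mm inside the mouth in the picture, against the nominal 12.3 mm. My estimate could be off by 2–3 mm.
- **Rest of the bench:** In the last scene and side pictures, the blue gun, the spray can and the clevis rods look where they were.

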